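# Sift the nuts from the salvaged cabinet knobs

## Robot

A 6-joint arm with a two-finger parallel gripper is mounted at the origin on the work surface. World frame = base frame: x ahead of the robot, y to its left, z up, the work surface at z = 0. Lengths are in m, angles in rad, forces in N, time in s.
With the tool pointing down it reaches from about 0.375 to 0.75 m from the base axis. Payload 9 kg.
Tool frame: the origin (TCP) lies midway between the tips of the shut fingers; the grasp point (between the pads) lies 19 mm behind it; y points along the fingers, x is the direction in which the jaws open and shut, and the axes are right-handed (so a half turn about y gives the same grasp; the last joint's range is limited). The gripper opens to 85 mm and grips with 20 to 120 N. Pads are 22 mm wide; open, the fingers measure 114 mm over their backs; the gripper's body (76 mm by 85 mm) begins 54 mm behind the grasp point. The pads swing forward as they close: fully open they stand 13 mm farther back than shut.
Start: joints at [-1.429, 0.104, 0.097, 1.564, 0, 1.353], TCP at [0.211, -0.562, 0.231] pointing down, gripper open.
Joint ranges: [-2.99, 2.99], [-0.84, 1.86], [-1.1, 1.16], [-1.84, 2.11], [-1.51, 1.56], [-3.14, 3.14]. Speed limits (rad/s): [2.22, 2.22, 2.57, 3.14, 3.14, 3.14].

## Interface

Orientations are given as a rotation vector (axis times angle).
In Python, from plant import ctrl gives the robot as it stands.
- The arm moves only by the tool apply_moves, never from a script. Its argument "increments" is a list that holds one entry, the list of rows, each a list of 7 numbers: the shift along the tool's x, y, z in cm, then the turn, a rotation vector about the tool's x, y, z in rad, then the closure in counts, from 0 (fully open) to 255 (shut). A call has 1 to 8 rows; each row is the pose to reach, as a shift and turn from the pose commanded when the call began, along the tool's axes at that moment; what a row does not reach only later rows make up. A row lasts 1/12 s, in which the tool goes at most 41.7 mm and 7.16 degrees, less where a joint would pass 70% of its speed; a pose out of reach is approached as far as the arm can. A call with a gripper value outside its range is refused whole. The fingers move at their own pace and stop on an object; "force" is the grip in N (left out, the last holds). Time passes only in rows, so rows that repeat a pose let the fingers close. It gives the time, the measured TCP pose, the force and the opening at its end, in the units of the state.
- ctrl.get_state(): the state, without advancing time (a new reading comes with each control period).
- ctrl.get_image(name): name is "side" or "top" or "wrist"; returns a dict with "image" (384x512x3 uint8, blue, green, red), "mtx" (3x3 intrinsics, pixels), "extrinsics" (4x4, takes a point from camera to world coordinates). Camera axes: x right, y down, z forward; pixel columns grow to the right and rows downward; lengths in m; the calibration is good to about 2 mm. A picture is of the moment at which its call begins. There is no depth.
- ctrl.sign_off(): hands the job in, once; it reports no verdict.
The state is a dict: "time": time; "joints": joint angles; "dq": joint speeds; "joint_efforts": joint torques, N m; "ee_pos": TCP position; "tcp_rot": TCP orientation; "ft_force": force on the tool from outside, world axes, zero at the start; "wrist_torque": the same for the moment, N m; "width": opening from 0.0 (shut) to 1.0 (fully open).
Only numpy, scipy, OpenCV 4.12 (cv2) and the standard library are available. Lean on these libraries where they do the work, as an engineer would, in place of code of your own. Each camera call takes 0.05 s, during which the arm holds its last target.

## Task

The sieve on the plywood catch box holds brass knobs and small nuts from the dismantled cabinet: take it by its handle, slide it along its runners, first to the robot's left and then to the right, until it touches the stop buffer at each end, and shake it briskly over this whole stroke, without ramming or forcing it and without lifting it off the runners, until every nut has dropped into the box. Then lift it off with all the knobs in it, set it gently and fully home in the low rest tray and let go; leave the pot, the jar and the dish alone.

Things in the scene. Friction and masses are not known exactly. Their poses are not given: they have to be found in the camera images.
- catch_box: Open plywood catch box fixed on the bench, 164 mm (x) by 312 mm (y) outside, 80 mm high, walls 10 mm, floor 6 mm. Origin: centre of its underside; own y runs along it, to the robot's left. Along each long wall inside is a wooden runner 8 mm wide, top 60 mm above the bench, on which the sieve slides along the box's y, between the long walls (144 mm apart: 2 mm play on each side)
- catch_box_runners (a point): middle of the box at the height of the runners' tops. Towards each end a stop batten (144 by 16 mm, level with the walls) with 8 mm rubber buffers (about 6 N/mm, 6 mm travel, then hard) crosses the runners. Battens are not measured and sit elsewhere each time: from here the sieve can slide 16 to 34 mm each way until it meets a buffer; touch or a close look tells where
- sieve: The sieve: loose rectangular steel frame, 140 mm (x) by 174 mm (y), 42 mm high, walls 6 mm, 0.38 to 0.57 kg. At the start it stands on the box's runners, its y along the box's y, within 6 mm of the middle. Origin: centre of its underside. Bottom plate, top 7 mm above the underside, with three slots 24 mm wide along x, centred at y = -54, 0, +54 mm, and lands 30 mm wide between them
- sieve_base (a point): centre of the sieve's underside, axes as the sieve's
- sieve_handle (a point): middle of the sieve's handle: a wooden bar along the sieve's x, 140 mm long, 14 mm thick (y) and 20 mm high, its centre 86 mm above the sieve's underside; free space 40 mm above the plate's contents and on both sides. Steel uprights 4 mm thick at its two ends
- rest_tray: Low plywood rest tray fixed on the bench, 164 by 198 mm outside, about 41 mm high, walls 10 mm with a sloped lead-in on their top 7 mm. Origin: centre of its underside. The sieve fits between its four walls (144 by 178 mm inside: 2 mm play on every side) with the sieve's x along the tray's x, either way round
- rest_tray_seat (a point): where the centre of the sieve's underside comes to lie when it is fully home in the rest tray: on its two cork strips, 20 mm above the bench, 14 mm below the lower edge of the lead-in and 21 mm below the top
- nut0_centre (a point): centre of one of six brass hexagon nuts, 17 mm across flats, 8 mm high, 12 g, lying loose on the sieve's lands at the start. Nuts and plate are smooth (friction about 0.2): in a slow stroke a nut rides along with the sieve; in brisk ones (reversals well above 2 m/s2, say 40 mm in 0.2 s) it slides and drops through a slot into the box
- nut1_centre (a point): centre of another such nut
- nut2_centre (a point): centre of another such nut
- nut3_centre (a point): centre of another such nut
- nut4_centre (a point): centre of another such nut
- nut5_centre (a point): centre of another such nut
- knob0_centre (a point): centre of one of three turned brass cabinet knobs, 35 mm in diameter, 28 mm high, 65 g, standing loose in the sieve; too large for the slots
- knob1_centre (a point): centre of another such knob
- knob2_centre (a point): centre of another such knob
- brush_pot: metal pot of brushes, 72 mm wide, 100 mm high (200 mm with brushes), origin at its underside
- varnish_jar: closed glass jar, 64 mm wide, 85 mm high, origin at its underside
- mixing_dish: white ceramic dish, 100 mm wide, 30 mm high, origin at its underside
There are look-alikes about, which are no part of the job. What is shaped like the part that bears knob2_centre but green or orange is not meant. Leave any purple look-alike of the part that bears knob1_centre alone.

How it is judged:
On the way, in this order (a step that is already met when the one before it is completed fails the run):
1. the sieve, down on the runners, touches the stop buffer at the box's left end (its +y, the robot's left) (contact force between sieve and stop_left above 1 N and not (z of sieve_base in the frame of catch_box above 0.068 m)).
2. the sieve, down on the runners, then touches the stop buffer at the box's right end (its -y) (contact force between sieve and stop_right above 1 N and not (z of sieve_base in the frame of catch_box above 0.068 m)).
3. the sieve is lifted clear of the box with all six nuts left in the box and all three knobs in the sieve (z of sieve_base in the frame of catch_box above 0.085 m and z of nut0_centre in the frame of catch_box between 0 and 0.045 m and x of nut0_centre in the frame of catch_box between -0.072 and 0.072 m and y of nut0_centre in the frame of catch_box between -0.146 and 0.146 m and z of nut1_centre in the frame of catch_box between 0 and 0.045 m and x of nut1_centre in the frame of catch_box between -0.072 and 0.072 m and y of nut1_centre in the frame of catch_box between -0.146 and 0.146 m and z of nut2_centre in the frame of catch_box between 0 and 0.045 m and x of nut2_centre in the frame of catch_box between -0.072 and 0.072 m and y of nut2_centre in the frame of catch_box between -0.146 and 0.146 m and z of nut3_centre in the frame of catch_box between 0 and 0.045 m and x of nut3_centre in the frame of catch_box between -0.072 and 0.072 m and y of nut3_centre in the frame of catch_box between -0.146 and 0.146 m and z of nut4_centre in the frame of catch_box between 0 and 0.045 m and x of nut4_centre in the frame of catch_box between -0.072 and 0.072 m and y of nut4_centre in the frame of catch_box between -0.146 and 0.146 m and z of nut5_centre in the frame of catch_box between 0 and 0.045 m and x of nut5_centre in the frame of catch_box between -0.072 and 0.072 m and y of nut5_centre in the frame of catch_box between -0.146 and 0.146 m and z of knob0_centre in the frame of sieve_base between 0.006 and 0.05 m and x of knob0_centre in the frame of sieve_base between -0.064 and 0.064 m and y of knob0_centre in the frame of sieve_base between -0.081 and 0.081 m and z of knob1_centre in the frame of sieve_base between 0.006 and 0.05 m and x of knob1_centre in the frame of sieve_base between -0.064 and 0.064 m and y of knob1_centre in the frame of sieve_base between -0.081 and 0.081 m and z of knob2_centre in the frame of sieve_base between 0.006 and 0.05 m and x of knob2_centre in the frame of sieve_base between -0.064 and 0.064 m and y of knob2_centre in the frame of sieve_base between -0.081 and 0.081 m), for 0.1 s.
At the end, for the whole second after the job is handed in: The sieve rests fully home and level in the rest tray (its underside within 5 mm sideways and 6 mm in all of the seat, tilted less than 0.03 rad) and at rest; all six nuts lie in the catch box below the runners; all three knobs are in the sieve (horizontal distance between sieve_base and rest_tray_seat below 0.005 m and distance between sieve_base and rest_tray_seat below 0.006 m and angle between sieve_base's own z axis and vertical below 0.03 rad and linear speed of sieve below 0.01 m/s and z of nut0_centre in the frame of catch_box between 0 and 0.045 m and x of nut0_centre in the frame of catch_box between -0.072 and 0.072 m and y of nut0_centre in the frame of catch_box between -0.146 and 0.146 m and z of nut1_centre in the frame of catch_box between 0 and 0.045 m and x of nut1_centre in the frame of catch_box between -0.072 and 0.072 m and y of nut1_centre in the frame of catch_box between -0.146 and 0.146 m and z of nut2_centre in the frame of catch_box between 0 and 0.045 m and x of nut2_centre in the frame of catch_box between -0.072 and 0.072 m and y of nut2_centre in the frame of catch_box between -0.146 and 0.146 m and z of nut3_centre in the frame of catch_box between 0 and 0.045 m and x of nut3_centre in the frame of catch_box between -0.072 and 0.072 m and y of nut3_centre in the frame of catch_box between -0.146 and 0.146 m and z of nut4_centre in the frame of catch_box between 0 and 0.045 m and x of nut4_centre in the frame of catch_box between -0.072 and 0.072 m and y of nut4_centre in the frame of catch_box between -0.146 and 0.146 m and z of nut5_centre in the frame of catch_box between 0 and 0.045 m and x of nut5_centre in the frame of catch_box between -0.072 and 0.072 m and y of nut5_centre in the frame of catch_box between -0.146 and 0.146 m and z of knob0_centre in the frame of sieve_base between 0.006 and 0.05 m and x of knob0_centre in the frame of sieve_base between -0.064 and 0.064 m and y of knob0_centre in the frame of sieve_base between -0.081 and 0.081 m and z of knob1_centre in the frame of sieve_base between 0.006 and 0.05 m and x of knob1_centre in the frame of sieve_base between -0.064 and 0.064 m and y of knob1_centre in the frame of sieve_base between -0.081 and 0.081 m and z of knob2_centre in the frame of sieve_base between 0.006 and 0.05 m and x of knob2_centre in the frame of sieve_base between -0.064 and 0.064 m and y of knob2_centre in the frame of sieve_base between -0.081 and 0.081 m); the robot touches nothing.
It fails at once if the sieve is rammed into a stop with more than 25 N, or pressed on the catch box or the rest tray with more than 40 N (contact force between sieve and catch_box above 40 N or contact force between sieve and rest_tray above 40 N or contact force between sieve and stop_left above 25 N or contact force between sieve and stop_right above 25 N).
It fails at once if the sieve is raised more than 8 mm off the runners while a nut is still in it (z of sieve_base in the frame of catch_box above 0.068 m and ((z of nut0_centre in the frame of sieve_base between 0.006 and 0.05 m and x of nut0_centre in the frame of sieve_base between -0.064 and 0.064 m and y of nut0_centre in the frame of sieve_base between -0.081 and 0.081 m) or (z of nut1_centre in the frame of sieve_base between 0.006 and 0.05 m and x of nut1_centre in the frame of sieve_base between -0.064 and 0.064 m and y of nut1_centre in the frame of sieve_base between -0.081 and 0.081 m) or (z of nut2_centre in the frame of sieve_base between 0.006 and 0.05 m and x of nut2_centre in the frame of sieve_base between -0.064 and 0.064 m and y of nut2_centre in the frame of sieve_base between -0.081 and 0.081 m) or (z of nut3_centre in the frame of sieve_base between 0.006 and 0.05 m and x of nut3_centre in the frame of sieve_base between -0.064 and 0.064 m and y of nut3_centre in the frame of sieve_base between -0.081 and 0.081 m) or (z of nut4_centre in the frame of sieve_base between 0.006 and 0.05 m and x of nut4_centre in the frame of sieve_base between -0.064 and 0.064 m and y of nut4_centre in the frame of sieve_base between -0.081 and 0.081 m) or (z of nut5_centre in the frame of sieve_base between 0.006 and 0.05 m and x of nut5_centre in the frame of sieve_base between -0.064 and 0.064 m and y of nut5_centre in the frame of sieve_base between -0.081 and 0.081 m))).
It fails at once if the pot, the jar or the dish is pushed more than 25 mm or tipped (distance of any of brush_pot, varnish_jar, mixing_dish from where it was at the start of the episode above 0.025 m or angle between any of brush_pot, varnish_jar, mixing_dish's own z axis and vertical above 0.3 rad).
It also fails if it takes over 61 s, if anything falls off the work surface, if the arm or the gripper's body presses on something with over 40 N, if the wrist force passes 120 N, or if a joint passes its speed limit or range.

## Working session

There is one attempt and no reset: what is moved stays moved. The work goes in short steps, Python scripts to look and compute and a tool call to move; the robot and the scene stay as the last step left them, time stands still between calls to the robot, and variables do not carry over. Pictures are saved under pics/ and viewed, and the job is handed in when it is done.

Besides the shell and the picture viewer there is one more tool, called after "Request:" as a command line: name --argument value ..., lists and objects as JSON in quotes. apply_moves: Moves the arm, as the interface text tells. Its arguments: {"type":"object","properties":{"increments":{"type":"array"},"force":{"type":"number"}},"required":["increments"]}

```bash
mkdir -p pics; ls
python3 - <<'E'
from plant import ctrl
import cv2
s=ctrl.get_state();print(s)
for n in("side","top","wrist"):
    r=ctrl.get_image(n);cv2.imwrite(f"pics/{n}0.png",r["image"]);print(n,r["mtx"].tolist(),r["extrinsics"].round(4).tolist())
E
```

```text
pics
{'time': 0.0, 'joints': array([-1.42867700e+00,  1.04694031e-01,  9.64751984e-02,  1.56388285e+00,
       -2.66761556e-05,  1.35306294e+00]), 'dq': array([ 0.00035453, -0.0002843 , -0.00118994,  0.00109084, -0.00079552,
        0.00063171]), 'joint_efforts': array([-6.99871180e-04, -5.56925189e+01,  5.03651655e+01,  1.69925066e-02,
       -2.30823371e-04, -6.35419269e-06]), 'ee_pos': array([ 0.2112172 , -0.561247  ,  0.23052866]), 'tcp_rot': array([-1.35726038,  0.94078141, -0.9392833 ]), 'ft_force': array([0.18356262, 0.30081797, 0.17863689]), 'wrist_torque': array([-0.02577885, -0.02878732, -0.01854747]), 'width': 0.9974414475038442}
side [[367.9696667940679, 0.0, 256.044787882097], [0.0, 367.9696667940679, 193.47623514542602], [0.0, 0.0, 1.0]] [[-0.6846, -0.4214, 0.5948, 0.0118], [-0.7289, 0.4006, -0.5551, 0.5756], [-0.0043, -0.8136, -0.5815, 0.694], [0.0, 0.0, 0.0, 1.0]]
top [[360.2803296496142, 0.0, 254.11646398122474], [0.0, 360.2803296496142, 188.27859411824633], [0.0, 0.0, 1.0]] [[-0.0088, -0.9834, 0.1814, 0.4123], [-0.9999, 0.0073, -0.0089, 0.0008], [0.0074, -0.1814, -0.9834, 1.0978], [0.0, 0.0, 0.0, 1.0]]
wrist [[288.9299932006557, 0.0, 249.83107113676857], [0.0, 288.9299932006557, 188.20205953225297], [0.0, 0.0, 1.0]] [[0.3512, -0.8907, -0.2885, 0.2849], [-0.9363, -0.335, -0.1057, -0.5337], [-0.0025, 0.3072, -0.9516, 0.3733], [0.0, 0.0, 0.0, 1.0]]
```

View pics/side0.png

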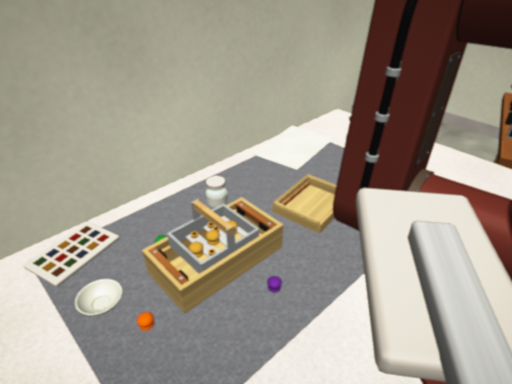

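View pics/top0.png

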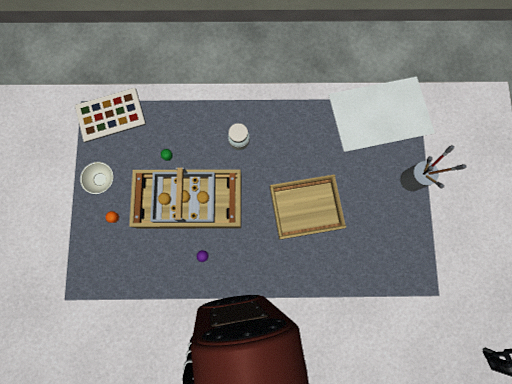

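View pics/wrist0.png

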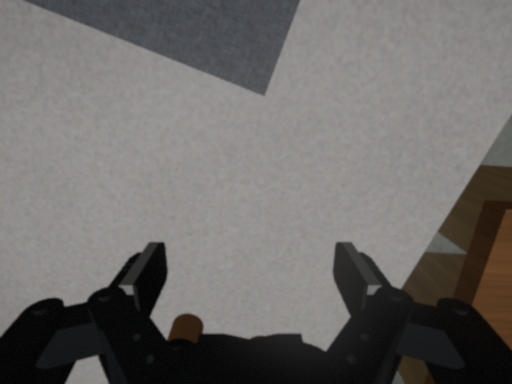

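The top view shows the box at (131–241, 170–228) holding the sieve, with its handle bar near x=180. The tray, slightly turned, is at (308,207). The jar is at (238,136), the dish at (97,179) and the pot at (422,175).

Possible mix-ups: the green knob (166,155), orange knob (112,217) and purple knob (202,256) all lie outside the sieve. The three brass knobs inside it, near (164,199), (185,198) and (203,198), are the ones meant. I'll check these in a close crop.

Run:
```python
import cv2
i=cv2.imread("pics/top0.png")
cv2.imwrite("pics/topcrop.png",cv2.resize(i[160:240,125:250],None,fx=6,fy=6,interpolation=cv2.INTER_CUBIC))
cv2.imwrite("pics/traycrop.png",cv2.resize(i[165:245,260:360],None,fx=7,fy=7,interpolation=cv2.INTER_CUBIC))
i=cv2.imread("pics/side0.png")
cv2.imwrite("pics/sidecrop.png",cv2.resize(i[170:310,135:295],None,fx=4,fy=4,interpolation=cv2.INTER_CUBIC))
```

```text
(no output)
```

View pics/topcrop.png

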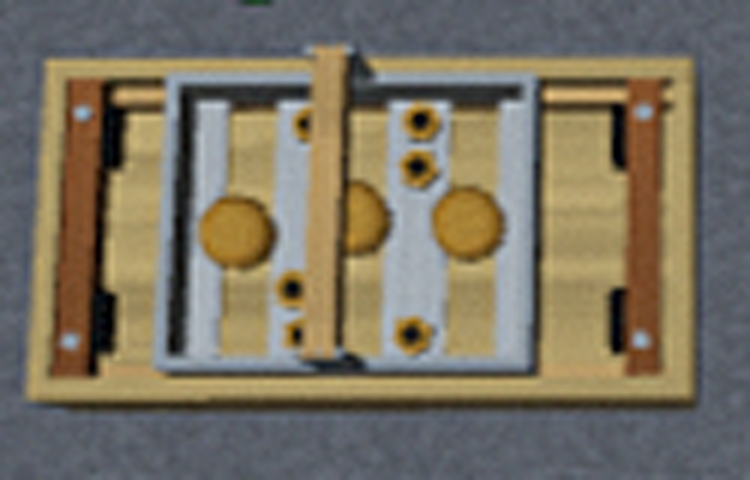

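View pics/traycrop.png

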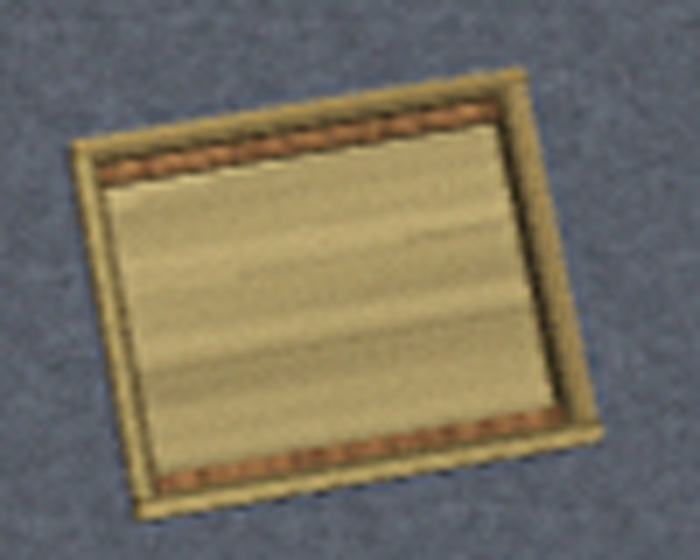

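View pics/sidecrop.png

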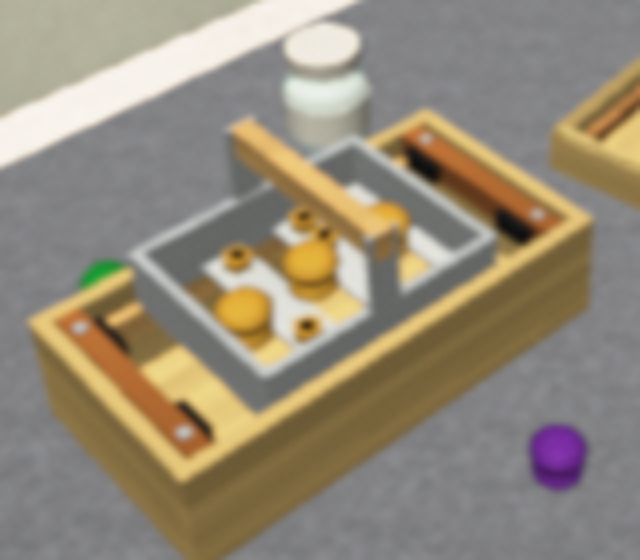

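```bash
cat > h.py <<'E'
from plant import ctrl
import cv2,numpy as np
from scipy.spatial.transform import Rotation as R
np.set_printoptions(precision=4,suppress=True)
def ray(cam,uv,z):
    K=cam["mtx"];E=cam["extrinsics"]
    uv=np.atleast_2d(uv).astype(float)
    d=np.c_[(uv-[K[0,2],K[1,2]])/[K[0,0],K[1,1]],np.ones(len(uv))]@E[:3,:3].T
    o=E[:3,3]
    return o+d*((z-o[2])/d[:,2])[:,None]
def proj(cam,P):
    K=cam["mtx"];E=cam["extrinsics"]
    p=(np.atleast_2d(P)-E[:3,3])@E[:3,:3]
    return p[:,:2]/p[:,2:]*[K[0,0],K[1,1]]+[K[0,2],K[1,2]]
E
python3 - <<'E'
from h import *
c=ctrl.get_image("top")
def go(n,pts,z,f,off):
    uv=(np.array(pts)+.5)/f-.5+off
    P=ray(c,uv,z);print(n,P[:,:2].tolist(),"c",P.mean(0)); 
    e=[np.linalg.norm(P[i]-P[(i+1)%4]) for i in range(4)];print("  sides",np.round(e,4))
    for a,b in((0,1),(3,2)):
        d=P[a]-P[b];print("  long ang deg",np.degrees(np.arctan2(-d[0],d[1])))
o=[125,160]
go("box",[(47,60),(693,60),(695,403),(28,402)],.08,6,o)
go("sieve",[(168,75),(538,77),(533,374),(157,372)],.102,6,o)
go("handle",[(313,48),(350,48),(340,358),(303,356)],.156,6,o)
go("tray",[(72,142),(525,70),(603,432),(138,518)],.041,7,[260,165])
s=ctrl.get_state();print(R.from_rotvec(s["tcp_rot"]).as_matrix(),s["time"])
E
```

```text
box [[0.6576603734572012, 0.34325161769362983], [0.6554630837367492, 0.03184698253829381], [0.4901444040010563, 0.031198855928198124], [0.49319070979889046, 0.3435257253825734]] c [0.5741 0.1875 0.08  ]
  sides [0.3114 0.1653 0.3123 0.1645]
  long ang deg -0.4042757359386679
  long ang deg -0.5588213755900461
sieve [[0.6446941318096159, 0.27858148406325284], [0.6424873053939514, 0.10431275930814234], [0.5023850699468814, 0.10503714224772534], [0.504712954659602, 0.27771999397851654]] c [0.5736 0.1914 0.102 ]
  sides [0.1743 0.1401 0.1727 0.14  ]
  long ang deg -0.7255179138079005
  long ang deg -0.772340097598368
handle [[0.6440149764472958, 0.1993557530386349], [0.6438991500130496, 0.18283913781824587], [0.5051531323809614, 0.1834442117524202], [0.506155614198052, 0.1995576833466405]] c [0.5748 0.1913 0.156 ]
  sides [0.0165 0.1387 0.0161 0.1379]
  long ang deg -0.40179279862583284
  long ang deg -3.560005214870238
tray [[0.6172768148192496, -0.05585302552096044], [0.6473631999937686, -0.2511744748369453], [0.4919349371334641, -0.2762247074595113], [0.4578927455102693, -0.08062772444514449]] c [ 0.5536 -0.166   0.041 ]
  sides [0.1976 0.1574 0.1985 0.1613]
  long ang deg 8.756744977937405
  long ang deg 9.873007396018608
[[ 0.3521 -0.0001  0.936 ]
 [-0.936   0.0007  0.3521]
 [-0.0007 -1.      0.0002]] 0.2
```

Choice confirmed: the sieve in the box holds three brass knobs and six nuts. Measured sizes match the given ones to 1–2 mm, except the tray's short side, which came out 3–6 mm under, so I'll re-measure the tray later. Next I'll compute the hover move above the handle.

```bash
cat >> h.py <<'E'
def mv(p,yaw):
    """row from the present pose to TCP p, tool down, tool x at yaw (deg)"""
    s=ctrl.get_state();M=R.from_rotvec(s["tcp_rot"]);a=np.radians(yaw)
    T=R.from_matrix(np.c_[[np.cos(a),np.sin(a),0],[0,0,-1],[-np.sin(a)*-1*-1,np.cos(a),0]]) if 0 else None
    x=np.array([np.cos(a),np.sin(a),0]);y=np.array([0,0,-1.]);z=np.cross(x,y)
    T=R.from_matrix(np.c_[x,y,z])
    sh=M.inv().apply(np.array(p)-s["ee_pos"])*100
    print("row cm",sh,"rot",(M.inv()*T).as_rotvec(),"now",s["ee_pos"],"yaw",np.degrees(np.arctan2(*M.as_matrix()[[1,0],0])),"t",s["time"],"F",s["ft_force"],"w",s["width"])
E
python3 -c "
from h import *
mv([.575,.191,.23],89.4)"
```

```text
row cm [-57.6158   0.137   60.5379] rot [-0.0011 -2.7714  0.    ] now [ 0.2112 -0.5614  0.2309] yaw -69.3867243902874 t 0.2 F [ 0.3252 -0.3703  0.0579] w 1.0009837266017927
```

Request:
apply_moves --increments '[[[-57.6,0.1,60.5,0,-2.771,0,0],[-57.6,0.1,60.5,0,-2.771,0,0],[-57.6,0.1,60.5,0,-2.771,0,0],[-57.6,0.1,60.5,0,-2.771,0,0],[-57.6,0.1,60.5,0,-2.771,0,0],[-57.6,0.1,60.5,0,-2.771,0,0],[-57.6,0.1,60.5,0,-2.771,0,0],[-57.6,0.1,60.5,0,-2.771,0,0]]]'

```text
time: 0.87
ee_pos: [0.3566, -0.2596, 0.2309]
tcp_rot: [-1.565, 0.161, -0.161]
ft_force: [1.4, -1.3, -0.4]
width: 1.002
```

```bash
python3 -c "
from h import *
mv([.575,.191,.23],89.4);print(ctrl.get_state()['joints'])"
```

```text
row cm [12.1916  0.0792 48.5669] rot [ 0.0005 -1.7656  0.    ] now [ 0.3566 -0.2596  0.2309] yaw -11.764125933253172 t 0.8667 F [ 1.4072 -1.3009 -0.3592] w 1.0015084280156068
[-0.9275 -0.3868 -0.3525  1.6047  0.0001  0.8486]
```

Request:
apply_moves --increments '[[[12.2,0.1,48.5,0,-1.766,0,0],[12.2,0.1,48.5,0,-1.766,0,0],[12.2,0.1,48.5,0,-1.766,0,0],[12.2,0.1,48.5,0,-1.766,0,0],[12.2,0.1,48.5,0,-1.766,0,0],[12.2,0.1,48.5,0,-1.766,0,0],[12.2,0.1,48.5,0,-1.766,0,0],[12.2,0.1,48.5,0,-1.766,0,0]]]'

```text
time: 1.53
ee_pos: [0.504, 0.0399, 0.2302]
tcp_rot: [-1.48, -0.622, 0.622]
ft_force: [0.7, -0.4, -0.0]
width: 0.999
```

```bash
python3 -c "
from h import *
mv([.575,.191,.2],89.4);print(ctrl.get_state()['joints'])"
```

```text
row cm [15.7635  3.0229  5.5081] rot [ 0.0005 -0.7648 -0.0001] now [0.504  0.0399 0.2302] yaw 45.57837110776531 t 1.5333 F [ 0.7282 -0.3824 -0.0082] w 0.9988763064407687
[-0.1802 -0.1853 -0.1869  1.5687 -0.0002  0.5951]
```

Request:
apply_moves --increments '[[[15.7,3.0,5.5,0,-0.765,0,0],[15.7,3.0,5.5,0,-0.765,0,0],[15.7,3.0,5.5,0,-0.765,0,0],[15.7,3.0,5.5,0,-0.765,0,0],[15.7,3.0,5.5,0,-0.765,0,0],[15.7,3.0,5.5,0,-0.765,0,0],[15.7,3.0,5.5,0,-0.765,0,0],[15.7,3.0,5.5,0,-0.765,0,0]]]'

```text
time: 2.2
ee_pos: [0.575, 0.1878, 0.2]
tcp_rot: [-1.218, -1.195, 1.195]
ft_force: [0.4, -0.2, -0.2]
width: 0.998
```

```bash
python3 -c "
from h import *
c=ctrl.get_image('wrist');cv2.imwrite('pics/w1.png',c['image'])
np.savez('w1.npz',mtx=c['mtx'],extrinsics=c['extrinsics'])
mv([.575,.191,.127],89.4);print(ctrl.get_state()['joints'])"
```

```text
row cm [0.3505 7.3284 0.0129] rot [ 0.0001 -0.0105 -0.0001] now [0.5751 0.1875 0.2003] yaw 88.79684729988833 t 2.25 F [-0.5867 -0.422  -0.2627] w 0.9994523974336023
[ 0.0993  0.1145  0.0522  1.5084 -0.0001  0.1203]
```

View pics/w1.png

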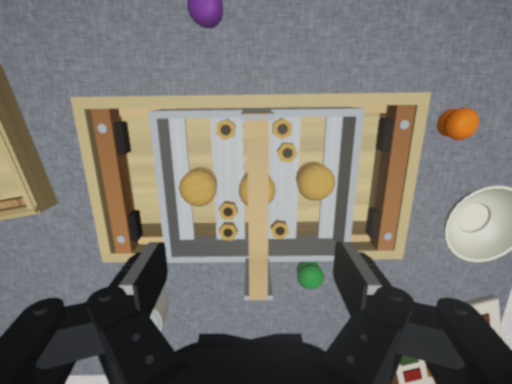

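The wrist view shows the handle bar running from (258,117) to (258,298), with three knobs in the sieve and three nuts on each land. The buffers are at (122,137), (134,224), (384,132) and (375,224).

```bash
python3 -c "
from h import *
c=dict(np.load('w1.npz'));i=cv2.imread('pics/w1.png')
cv2.imwrite('pics/w1c.png',cv2.resize(i[85:310,65:440],None,fx=2.1,fy=2.1,interpolation=cv2.INTER_CUBIC))
print('handle',ray(c,[(246,121),(270,121),(249,298),(269,298)],.156))
print('sieve rim',ray(c,[(152,111),(363,109),(349,261),(168,262)],.102))
print('box',ray(c,[(73,98),(430,94),(404,262),(104,262)],.08))
print('buffers R',ray(c,[(131,137),(142,224)],.08),'L',ray(c,[(376,132),(368,222)],.08))
"
```

```text
handle [[0.5116 0.1868 0.156 ]
 [0.5119 0.2019 0.156 ]
 [0.6455 0.1858 0.156 ]
 [0.6458 0.2013 0.156 ]]
sieve rim [[0.5067 0.1105 0.102 ]
 [0.5086 0.2804 0.102 ]
 [0.6485 0.2811 0.102 ]
 [0.646  0.1085 0.102 ]]
box [[0.4955 0.0362 0.08  ]
 [0.4984 0.3454 0.08  ]
 [0.6649 0.3469 0.08  ]
 [0.6584 0.0345 0.08  ]]
buffers R [[0.53   0.0815 0.08  ]
 [0.616  0.0799 0.08  ]] L [[0.53   0.3024 0.08  ]
 [0.6185 0.3045 0.08  ]]
```

View pics/w1c.png

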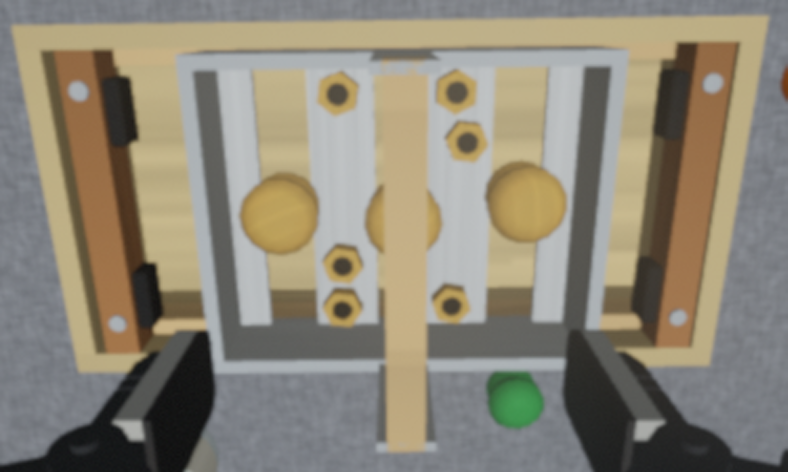

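Request:
apply_moves --increments '[[[0.2,2,0,0,-0.005,0,0],[0.4,4,0.0,0,-0.01,0,0],[0.4,4,0.0,0,-0.01,0,0]]]'

```text
time: 2.5
ee_pos: [0.5734, 0.1912, 0.1567]
tcp_rot: [-1.211, -1.198, 1.204]
ft_force: [-0.4, 0.8, -0.9]
width: 1.001
```

```bash
python3 -c "
from h import *
mv([.576,.1925,.127],89.4);print(ctrl.get_state()['dq'])"
```

```text
row cm [ 0.1386  2.965  -0.2734] rot [-0.0046 -0.0003 -0.0006] now [0.5734 0.1912 0.1567] yaw 89.38532461693097 t 2.5 F [-0.3551  0.8197 -0.8744] w 1.0007361377136448
[-0.0026 -0.0125  0.0512  0.0647 -0.0009 -0.0071]
```

Request:
apply_moves --increments '[[[0.1,1.5,-0.2,0,0,0,0],[0.1,2.9,-0.2,0,0,0,0],[0.1,2.9,-0.2,0,0,0,0],[0.1,2.9,-0.2,0,0,0,0]]]'

```text
time: 2.83
ee_pos: [0.5769, 0.1923, 0.1317]
tcp_rot: [-1.213, -1.202, 1.203]
ft_force: [-0.0, 0.1, 0.9]
width: 0.999
```

```bash
python3 -c "
from h import *
mv([.576,.1925,.127],89.4);print(ctrl.get_state()['wrist_torque'])"
```

```text
row cm [0.0222 0.4749 0.0912] rot [-0.0005  0.0014 -0.0002] now [0.5769 0.1923 0.1317] yaw 89.48240631889989 t 2.8333 F [-0.0466  0.1481  0.913 ] w 0.9985921241301366
[-0.0546  0.0267  0.0031]
```

Request:
apply_moves --increments '[[[0,0.4,0,0,0,0,0],[0,0.4,0,0,0,0,120],[0,0.4,0,0,0,0,200],[0,0.4,0,0,0,0,255],[0,0.4,0,0,0,0,255],[0,0.4,0,0,0,0,255],[0,0.4,0,0,0,0,255],[0,0.4,0,0,0,0,255]]]' --force 80

```text
time: 3.5
ee_pos: [0.5774, 0.1928, 0.1276]
tcp_rot: [-1.213, -1.205, 1.204]
ft_force: [-0.8, -0.2, 2.7]
width: 0.148
```

```bash
python3 -c "
from h import *
mv([.576,.1925,.127],89.4);print(ctrl.get_state()['wrist_torque'])
c=ctrl.get_image('side');cv2.imwrite('pics/s1.png',cv2.resize(c['image'][150:320,120:320],None,fx=3.5,fy=3.5,interpolation=cv2.INTER_CUBIC))
"
```

```text
row cm [-0.0291  0.0594  0.1361] rot [ 0.0006  0.0037 -0.    ] now [0.5774 0.1928 0.1276] yaw 89.61138543879852 t 3.5 F [-0.7745 -0.2243  2.6645] w 0.1480059567689836
[-0.0448  0.0954 -0.0476]
```

View pics/s1.png

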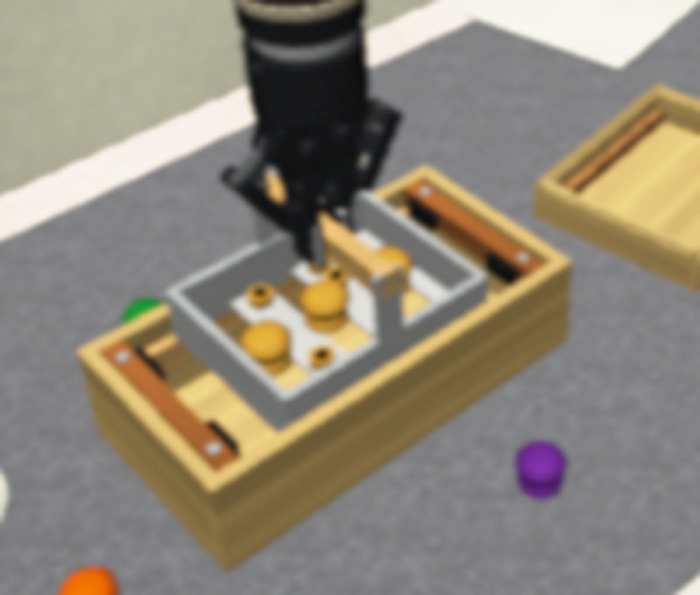

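The side view shows the bar gripped in the middle, the sieve down on its runners and nothing disturbed. Now sliding left.

Request:
apply_moves --increments '[[[0.2,0,0,0,0,0,255],[0.4,0,0,0,0,0,255],[0.6,0,0,0,0,0,255],[0.8,0,0,0,0,0,255],[1.0,0,0,0,0,0,255],[1.2,0,0,0,0,0,255],[1.3,0,0,0,0,0,255],[1.3,0,0,0,0,0,255]]]'

```text
time: 4.22
ee_pos: [0.5775, 0.2061, 0.1276]
tcp_rot: [-1.213, -1.205, 1.204]
ft_force: [-0.8, -0.8, 5.3]
width: 0.149
```

```bash
python3 -c "
from h import *
mv([.576,.2128,.127],89.4);print(ctrl.get_state()['wrist_torque'])
c=ctrl.get_image('top');cv2.imwrite('pics/t1.png',cv2.resize(c['image'][150:240,115:260],None,fx=5,fy=5,interpolation=cv2.INTER_CUBIC))
"
```

```text
row cm [0.6714 0.0576 0.154 ] rot [ 0.0007  0.0039 -0.0001] now [0.5775 0.2061 0.1276] yaw 89.62231682684947 t 4.2167 F [-0.7983 -0.7631  5.3158] w 0.14921062916048203
[-0.3857  0.026  -0.0278]
```

View pics/t1.png

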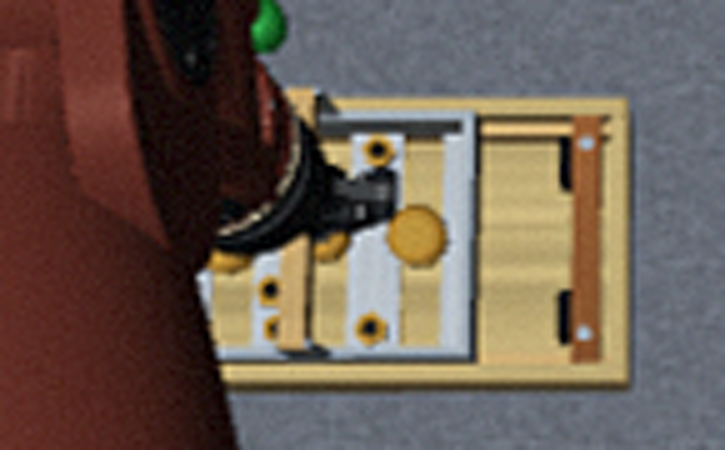

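Request:
apply_moves --increments '[[[0.1,0,0,0,0,0,255],[0.2,0,0,0,0,0,255],[0.3,0,0,0,0,0,255],[0.35,0,0,0,0,0,255],[0.4,0,0,0,0,0,255],[0.45,0,0,0,0,0,255],[0.5,0,0,0,0,0,255],[0.5,0,0,0,0,0,255]]]'

```text
time: 4.93
ee_pos: [0.5776, 0.2109, 0.1276]
tcp_rot: [-1.213, -1.205, 1.204]
ft_force: [0.8, -2.0, 5.8]
width: 0.15
```

Request:
apply_moves --increments '[[[0.05,0,0,0,0,0,255],[0.1,0,0,0,0,0,255],[0.15,0,0,0,0,0,255],[0.15,0,0,0,0,0,255]]]'

```text
time: 5.27
ee_pos: [0.5775, 0.2124, 0.1276]
tcp_rot: [-1.213, -1.205, 1.204]
ft_force: [-0.4, -3.3, 6.0]
width: 0.15
```

Request:
apply_moves --increments '[[[0.05,0,0,0,0,0,255],[0.1,0,0,0,0,0,255],[0.1,0,0,0,0,0,255]]]'

```text
time: 5.52
ee_pos: [0.5775, 0.2134, 0.1276]
tcp_rot: [-1.213, -1.205, 1.204]
ft_force: [-0.3, -3.0, 5.4]
width: 0.149
```

Request:
apply_moves --increments '[[[0.05,0,0,0,0,0,255],[0.1,0,0,0,0,0,255],[0.15,0,0,0,0,0,255],[0.15,0,0,0,0,0,255]]]'

```text
time: 5.85
ee_pos: [0.5776, 0.2149, 0.1276]
tcp_rot: [-1.213, -1.205, 1.204]
ft_force: [0.7, -2.6, 6.6]
width: 0.15
```

Request:
apply_moves --increments '[[[0.05,0,0,0,0,0,255],[0.1,0,0,0,0,0,255],[0.15,0,0,0,0,0,255],[0.2,0,0,0,0,0,255],[0.2,0,0,0,0,0,255]]]'

```text
time: 6.27
ee_pos: [0.5776, 0.2168, 0.1276]
tcp_rot: [-1.213, -1.205, 1.204]
ft_force: [-0.9, -1.9, 5.9]
width: 0.147
```

```bash
python3 -c "
from h import *
c=ctrl.get_image('wrist');cv2.imwrite('pics/w2.png',cv2.resize(c['image'][60:310],None,fx=1.5,fy=1.5,interpolation=cv2.INTER_CUBIC))
np.savez('w2.npz',mtx=c['mtx'],extrinsics=c['extrinsics'])
"
```

```text
(no output)
```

View pics/w2.png

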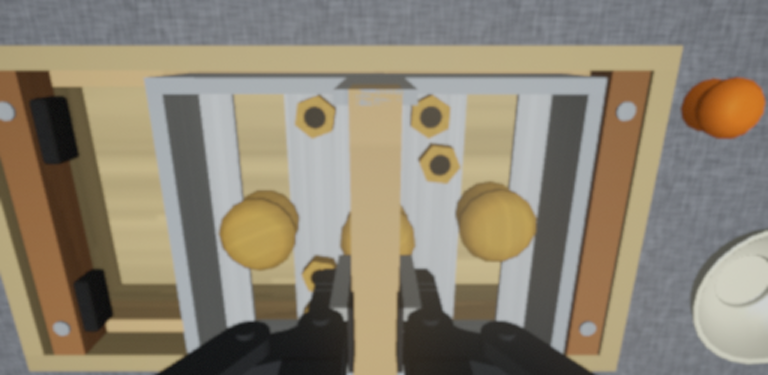

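The wrist view shows the sieve's left rim at about (605,90), now hiding the left buffers, so contact is close. I'll continue in half-millimetre steps.

Request:
apply_moves --increments '[[[0.05,0,0,0,0,0,255],[0.1,0,0,0,0,0,255],[0.15,0,0,0,0,0,255],[0.15,0,0,0,0,0,255]]]'

```text
time: 6.65
ee_pos: [0.5776, 0.2184, 0.1276]
tcp_rot: [-1.213, -1.205, 1.204]
ft_force: [-0.2, -2.6, 4.9]
width: 0.148
```

Request:
apply_moves --increments '[[[0.05,0,0,0,0,0,255],[0.1,0,0,0,0,0,255],[0.15,0,0,0,0,0,255],[0.15,0,0,0,0,0,255]]]'

```text
time: 6.98
ee_pos: [0.5776, 0.2199, 0.1276]
tcp_rot: [-1.213, -1.205, 1.204]
ft_force: [0.1, -3.5, 5.7]
width: 0.153
```

Request:
apply_moves --increments '[[[0.05,0,0,0,0,0,255],[0.1,0,0,0,0,0,255],[0.1,0,0,0,0,0,255]]]'

```text
time: 7.23
ee_pos: [0.5776, 0.2209, 0.1276]
tcp_rot: [-1.213, -1.205, 1.204]
ft_force: [-0.3, -2.9, 5.8]
width: 0.148
```

Request:
apply_moves --increments '[[[0.05,0,0,0,0,0,255],[0.1,0,0,0,0,0,255],[0.15,0,0,0,0,0,255],[0.15,0,0,0,0,0,255]]]'

```text
time: 7.57
ee_pos: [0.5776, 0.2224, 0.1276]
tcp_rot: [-1.213, -1.205, 1.204]
ft_force: [0.4, -1.4, 6.7]
width: 0.148
```

Request:
apply_moves --increments '[[[0.05,0,0,0,0,0,255],[0.1,0,0,0,0,0,255],[0.15,0,0,0,0,0,255],[0.15,0,0,0,0,0,255]]]'

```text
time: 7.9
ee_pos: [0.5777, 0.2231, 0.1276]
tcp_rot: [-1.214, -1.204, 1.205]
ft_force: [-0.3, -6.2, 5.9]
width: 0.148
```

```bash
python3 -c "
from h import *
print(ctrl.get_state()['wrist_torque'],ctrl.get_state()['ft_force'])
c=ctrl.get_image('side');cv2.imwrite('pics/s2.png',cv2.resize(c['image'][170:310,130:290],None,fx=5,fy=4.2,interpolation=cv2.INTER_CUBIC))
"
```

```text
[-1.2528  0.0444  0.059 ] [-0.2968 -6.2071  5.9296]
```

View pics/s2.png

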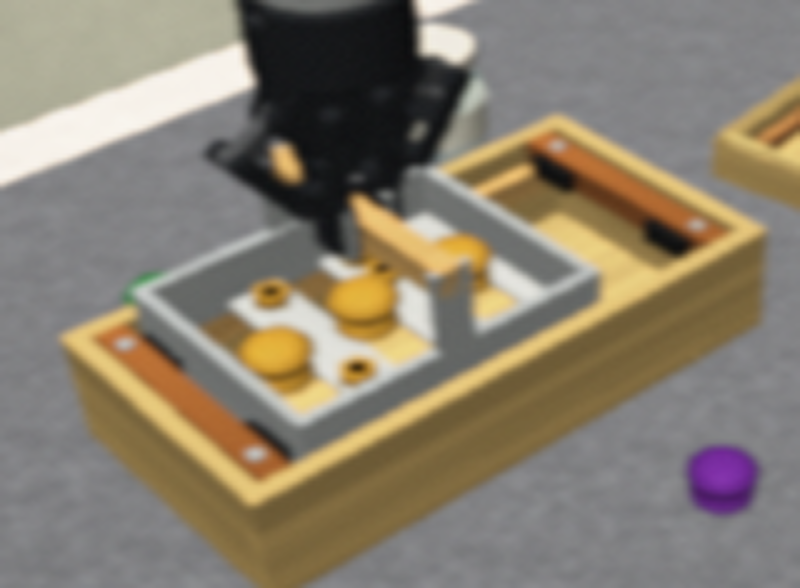

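The side view shows the sieve against the left buffers. The TCP stalls at y = 0.2231 while Fy rises to −6 N, which means contact. I'll nudge 0.5 mm more to be sure, then go right.

Request:
apply_moves --increments '[[[0.05,0,0,0,0,0,255],[0.05,0,0,0,0,0,255]]]'

```text
time: 8.12
ee_pos: [0.5777, 0.2234, 0.1276]
tcp_rot: [-1.215, -1.203, 1.205]
ft_force: [-0.4, -8.2, 5.7]
width: 0.15
```

Request:
apply_moves --increments '[[[-0.5,0,0,0,0,0,255],[-1.1,0,0,0,0,0,255],[-1.8,0,0,0,0,0,255],[-2.5,0,0,0,0,0,255],[-3.2,0,0,0,0,0,255],[-3.8,0,0,0,0,0,255],[-4.2,0,0,0,0,0,255],[-4.2,0,0,0,0,0,255]]]'

```text
time: 8.78
ee_pos: [0.5773, 0.1821, 0.1276]
tcp_rot: [-1.213, -1.205, 1.203]
ft_force: [-0.9, -1.7, 6.1]
width: 0.15
```

```bash
python3 -c "
from h import *
print(ctrl.get_state()['wrist_torque'],ctrl.get_state()['ft_force'])
c=ctrl.get_image('top');i=c['image'];np.savez('t2.npz',mtx=c['mtx'],extrinsics=c['extrinsics'])
cv2.imwrite('pics/t2.png',cv2.resize(i[150:240,115:260],None,fx=5,fy=5,interpolation=cv2.INTER_CUBIC))
"
```

```text
[-0.291   0.0665  0.0001] [-0.9027 -1.6888  6.0693]
```

View pics/t2.png

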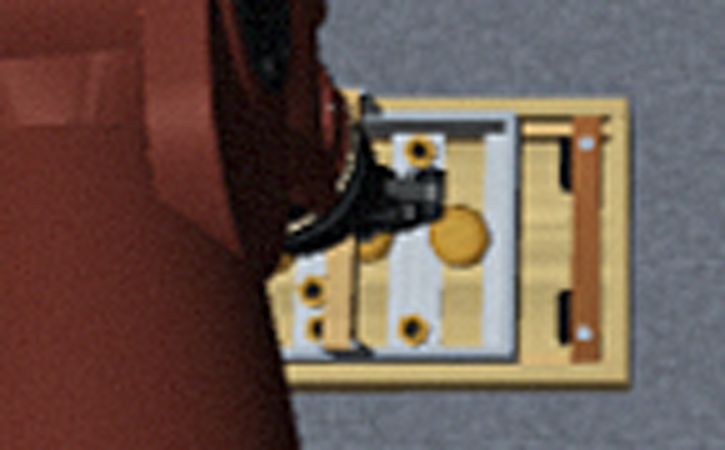

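```bash
python3 -c "
from h import *
c=dict(np.load('t2.npz'))
f=lambda x,y:((x+.5)/5-.5+115,(y+.5)/5-.5+150)
print(ray(c,[f(559,160),f(557,320)],.075),ray(c,[f(518,200),f(516,350)],.102))
"
```

```text
[[0.6212 0.0717 0.075 ]
 [0.5282 0.0723 0.075 ]] [[0.593  0.0927 0.102 ]
 [0.5087 0.093  0.102 ]]
```

The top view puts the right buffer face at (559,160) and the sieve rim at (518,200), so the gap is about 20 mm and contact should come near y = 0.162.

Request:
apply_moves --increments '[[[-0.3,0,0,0,0,0,255],[-0.6,0,0,0,0,0,255],[-0.9,0,0,0,0,0,255],[-1.2,0,0,0,0,0,255],[-1.4,0,0,0,0,0,255],[-1.5,0,0,0,0,0,255],[-1.55,0,0,0,0,0,255],[-1.55,0,0,0,0,0,255]]]'

```text
time: 9.5
ee_pos: [0.5772, 0.1675, 0.1276]
tcp_rot: [-1.212, -1.206, 1.203]
ft_force: [0.6, 2.1, 5.1]
width: 0.144
```

Request:
apply_moves --increments '[[[-0.05,0,0,0,0,0,255],[-0.1,0,0,0,0,0,255],[-0.1,0,0,0,0,0,255]]]'

```text
time: 9.75
ee_pos: [0.5772, 0.1666, 0.1276]
tcp_rot: [-1.212, -1.206, 1.203]
ft_force: [-0.1, 2.1, 5.3]
width: 0.145
```

```bash
python3 -c "
from h import *
print(ctrl.get_state()['wrist_torque'],ctrl.get_state()['ft_force'])
"
```

```text
[ 0.4788  0.0115 -0.0057] [-0.0794  2.1364  5.347 ]
```

Request:
apply_moves --increments '[[[-0.05,0,0,0,0,0,255],[-0.1,0,0,0,0,0,255],[-0.15,0,0,0,0,0,255],[-0.2,0,0,0,0,0,255],[-0.2,0,0,0,0,0,255]]]'

```text
time: 10.17
ee_pos: [0.5772, 0.1646, 0.1276]
tcp_rot: [-1.212, -1.206, 1.203]
ft_force: [0.3, 2.9, 6.4]
width: 0.148
```

Request:
apply_moves --increments '[[[-0.05,0,0,0,0,0,255],[-0.1,0,0,0,0,0,255],[-0.15,0,0,0,0,0,255],[-0.15,0,0,0,0,0,255]]]'

```text
time: 10.5
ee_pos: [0.5771, 0.1631, 0.1276]
tcp_rot: [-1.212, -1.206, 1.203]
ft_force: [-0.8, 1.6, 5.2]
width: 0.149
```

Request:
apply_moves --increments '[[[-0.05,0,0,0,0,0,255],[-0.1,0,0,0,0,0,255],[-0.15,0,0,0,0,0,255],[-0.15,0,0,0,0,0,255]]]'

```text
time: 10.83
ee_pos: [0.5771, 0.1616, 0.1276]
tcp_rot: [-1.212, -1.206, 1.203]
ft_force: [0.1, 2.0, 5.1]
width: 0.149
```

Request:
apply_moves --increments '[[[-0.05,0,0,0,0,0,255],[-0.1,0,0,0,0,0,255],[-0.15,0,0,0,0,0,255],[-0.15,0,0,0,0,0,255]]]'

```text
time: 11.17
ee_pos: [0.5771, 0.1601, 0.1276]
tcp_rot: [-1.212, -1.206, 1.203]
ft_force: [-0.4, 2.7, 5.3]
width: 0.145
```

Request:
apply_moves --increments '[[[-0.05,0,0,0,0,0,255],[-0.1,0,0,0,0,0,255],[-0.15,0,0,0,0,0,255],[-0.15,0,0,0,0,0,255]]]'

```text
time: 11.5
ee_pos: [0.5771, 0.159, 0.1276]
tcp_rot: [-1.211, -1.207, 1.203]
ft_force: [0.1, 4.8, 6.3]
width: 0.148
```

Request:
apply_moves --increments '[[[-0.05,0,0,0,0,0,255],[-0.1,0,0,0,0,0,255],[-0.1,0,0,0,0,0,255]]]'

```text
time: 11.75
ee_pos: [0.5771, 0.1585, 0.1276]
tcp_rot: [-1.21, -1.207, 1.202]
ft_force: [0.2, 8.4, 4.8]
width: 0.148
```

```bash
python3 -c "
from h import *
print(ctrl.get_state()['wrist_torque'],ctrl.get_state()['ft_force'])
"
```

```text
[ 1.3256 -0.0391  0.0123] [0.1551 8.4035 4.7929]
```

The right buffer was touched at y ≈ 0.159 with Fy rising to 8 N. The free stroke is about 0.159–0.2225. I'll start brisk shaking with margin at both ends.

Request:
apply_moves --increments '[[[1.2,0,0,0,0,0,255],[3.2,0,0,0,0,0,255],[5.2,0,0,0,0,0,255],[3.3,0,0,0,0,0,255],[1.4,0,0,0,0,0,255],[3.3,0,0,0,0,0,255],[5.2,0,0,0,0,0,255],[3.3,0,0,0,0,0,255]]]'

```text
time: 12.42
ee_pos: [0.5769, 0.1948, 0.1276]
tcp_rot: [-1.208, -1.21, 1.204]
ft_force: [0.6, 5.2, 8.1]
width: 0.148
```

```bash
python3 -c "
from h import *
s=ctrl.get_state();print(s['wrist_torque'],s['ft_force'],s['dq'])
c=ctrl.get_image('wrist');cv2.imwrite('pics/w3.png',cv2.resize(c['image'][60:310],None,fx=1.5,fy=1.5,interpolation=cv2.INTER_CUBIC))
mv([.577,.191,.1276],89.6)
"
```

```text
[ 0.7157 -0.0258 -0.0137] [0.5734 5.2309 8.1027] [-0.4423 -0.2562 -0.2765 -0.0147 -0.0311 -0.4696]
row cm [ 0.154  -0.0027  0.0303] rot [0.0006 0.0025 0.0001] now [0.5773 0.1895 0.1276] yaw 89.74210716609163 t 12.4667 F [ 1.7025 -2.0358  6.1551] w 0.14975643457409704
```

View pics/w3.png

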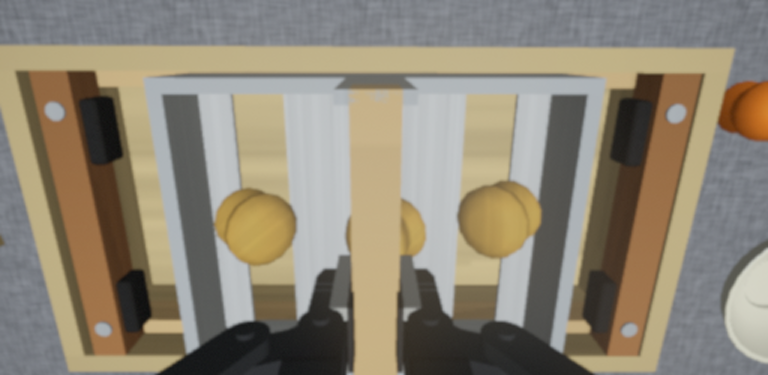

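All the visible nuts dropped: the lands are clear in the wrist view and the three knobs are at (256,228), (385,230) and (500,218). The fingers and bar hide part of the plate, so I'll shake more.

Request:
apply_moves --increments '[[[-2.2,0,0,0,0,0,255],[0,0,0,0,0,0,255],[2.2,0,0,0,0,0,255],[0,0,0,0,0,0,255],[-2.2,0,0,0,0,0,255],[0,0,0,0,0,0,255],[2.2,0,0,0,0,0,255],[0,0,0,0,0,0,255]]]'

```text
time: 13.13
ee_pos: [0.5768, 0.1956, 0.1276]
tcp_rot: [-1.208, -1.211, 1.204]
ft_force: [1.5, 4.3, 8.1]
width: 0.146
```

Request:
apply_moves --increments '[[[-2.3,0,0,0,0,0,255],[0,0,0,0,0,0,255],[2.3,0,0,0,0,0,255],[0,0,0,0,0,0,255],[-2.3,0,0,0,0,0,255],[0,0,0,0,0,0,255],[2.3,0,0,0,0,0,255],[0,0,0,0,0,0,255]]]'

```text
time: 13.8
ee_pos: [0.5768, 0.1959, 0.1276]
tcp_rot: [-1.207, -1.211, 1.204]
ft_force: [0.4, 6.2, 10.7]
width: 0.156
```

Request:
apply_moves --increments '[[[0,0,0,0,0,0,255],[0,0,0,0,0,0,255]]]'

```text
time: 13.97
ee_pos: [0.5773, 0.1895, 0.1276]
tcp_rot: [-1.213, -1.204, 1.204]
ft_force: [-0.5, -3.3, 5.7]
width: 0.15
```

```bash
python3 -c "
from h import *
s=ctrl.get_state();print(s['wrist_torque'],s['ft_force'],s['dq'])
c=ctrl.get_image('wrist');cv2.imwrite('pics/w4.png',cv2.resize(c['image'][60:310],None,fx=1.5,fy=1.5,interpolation=cv2.INTER_CUBIC))
c=ctrl.get_image('side');cv2.imwrite('pics/s4.png',cv2.resize(c['image'][170:310,130:290],None,fx=5,fy=4.2,interpolation=cv2.INTER_CUBIC))
c=ctrl.get_image('top');cv2.imwrite('pics/t4.png',cv2.resize(c['image'][150:240,115:260],None,fx=5,fy=5,interpolation=cv2.INTER_CUBIC))
mv([.577,.191,.1276],89.6)
"
```

```text
[-0.4545  0.0847  0.1039] [-0.5424 -3.3183  5.7327] [ 0.0013  0.0015  0.0028 -0.0004 -0.0008  0.0051]
row cm [0.1459 0.0006 0.0364] rot [ 0.0006  0.0001 -0.0005] now [0.5774 0.1895 0.1276] yaw 89.60629034116566 t 14.1167 F [-1.4053 -3.0536  6.2855] w 0.15095359165948047
```

View pics/w4.png

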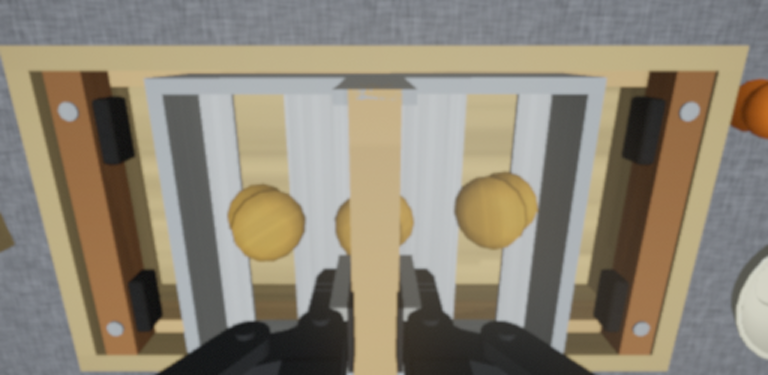

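View pics/s4.png

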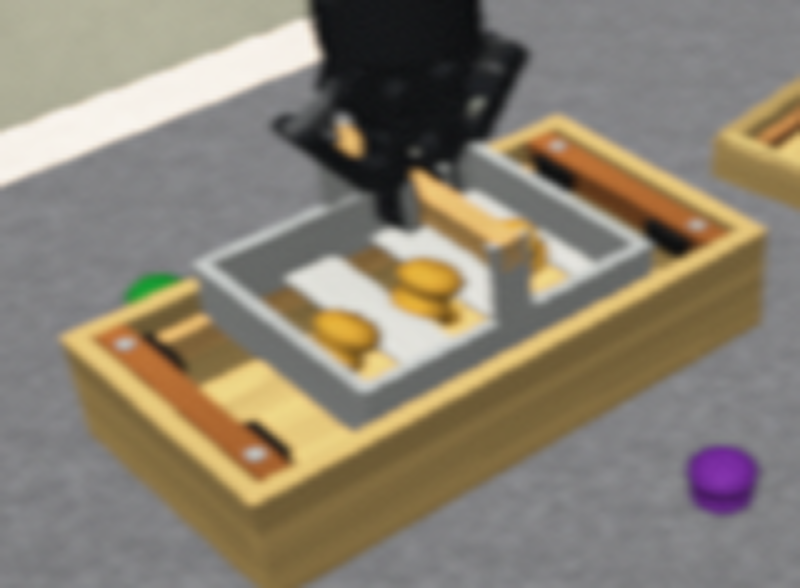

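View pics/t4.png

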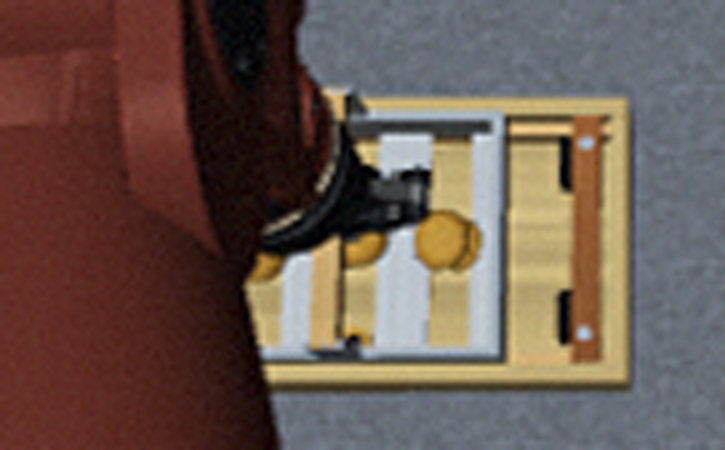

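```bash
cat > look.py <<'E'
from h import *
import sys
n=sys.argv[1]
for k in ("wrist","side","top"):
    c=ctrl.get_image(k);np.savez(f'{n}_{k}.npz',mtx=c['mtx'],extrinsics=c['extrinsics']);cv2.imwrite(f'pics/{n}_{k}.png',c['image'])
E
python3 - <<'E'
from h import *
a=dict(np.load('t2.npz'));ct=a
cs=ctrl.get_image('side')
i=cs['image']
cv2.imwrite('pics/s5.png',cv2.resize(i[205:275,165:270],None,fx=7,fy=7,interpolation=cv2.INTER_LANCZOS4))
i=ctrl.get_image('top')['image']
cv2.imwrite('pics/t5.png',cv2.resize(i[165:230,165:225],None,fx=9,fy=9,interpolation=cv2.INTER_LANCZOS4))
i=ctrl.get_image('wrist')['image']
cv2.imwrite('pics/w5.png',cv2.resize(i[105:310,95:410],None,fx=2.5,fy=2.5,interpolation=cv2.INTER_LANCZOS4))
for z in (.01,.04,.071):
    print(z,ray(ct,[(185.4,218)],z),ray(cs,[(221,245.7)],z))
E
```

```text
0.01 [[0.5232 0.1993 0.01  ]] [[0.6012 0.1545 0.01  ]]
0.04 [[0.5202 0.1939 0.04  ]] [[0.5754 0.173  0.04  ]]
0.071 [[0.517  0.1882 0.071 ]] [[0.5486 0.1921 0.071 ]]
```

View pics/s5.png

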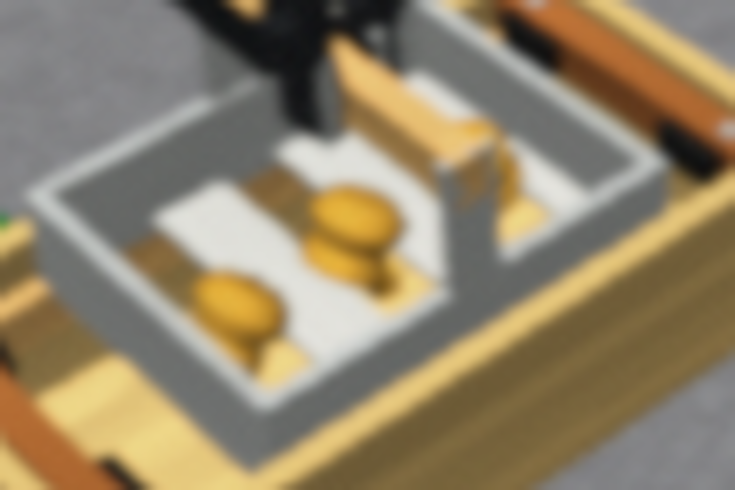

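View pics/t5.png

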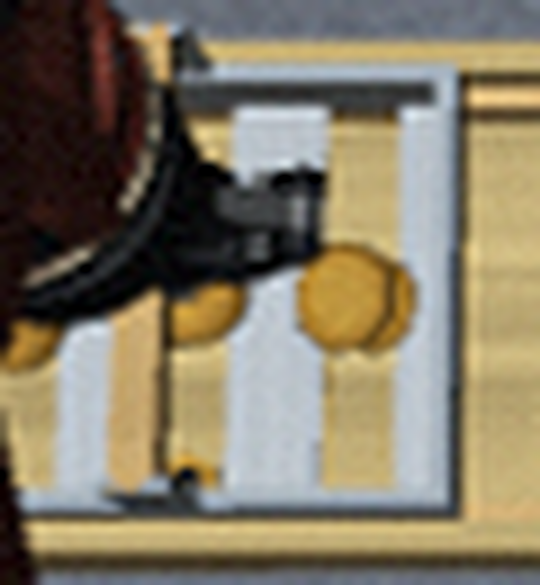

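View pics/w5.png

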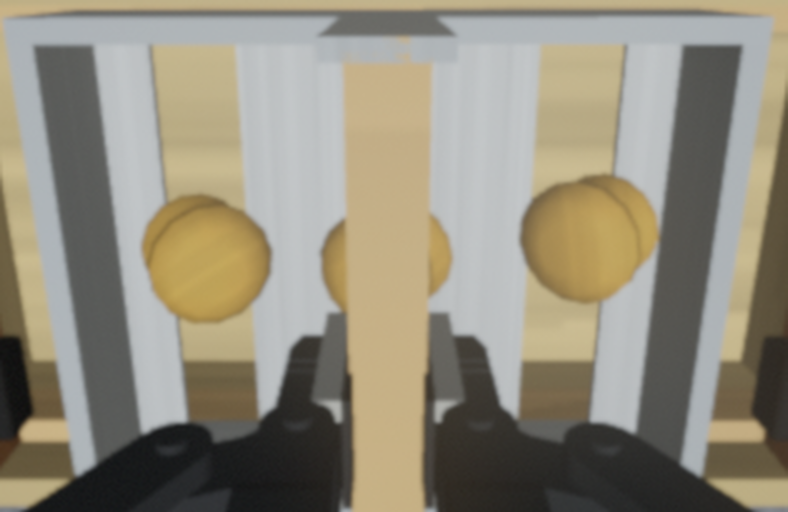

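The floor of the box shows a nut through the middle slot, at (190,470) in the top crop. The lands look clear, but the knobs have tilted slightly into their slots. I'll shake over a wider stroke, then photograph from several positions to count nuts on the floor.

Request:
apply_moves --increments '[[[-2.6,0,0,0,0,0,255],[0,0,0,0,0,0,255],[2.6,0,0,0,0,0,255],[0,0,0,0,0,0,255],[-2.6,0,0,0,0,0,255],[0,0,0,0,0,0,255],[2.6,0,0,0,0,0,255],[0,0,0,0,0,0,255]]]'

```text
time: 14.93
ee_pos: [0.5767, 0.197, 0.1276]
tcp_rot: [-1.206, -1.212, 1.205]
ft_force: [-1.5, 8.0, 17.2]
width: 0.149
```

Request:
apply_moves --increments '[[[-2.7,0,0,0,0,0,255],[0,0,0,0,0,0,255],[2.7,0,0,0,0,0,255],[0,0,0,0,0,0,255],[-2.7,0,0,0,0,0,255],[0,0,0,0,0,0,255],[2.7,0,0,0,0,0,255],[2.7,0,0,0,0,0,255]]]'

```text
time: 15.6
ee_pos: [0.5774, 0.2201, 0.1276]
tcp_rot: [-1.211, -1.207, 1.203]
ft_force: [-0.8, 3.3, 5.8]
width: 0.152
```

```bash
python3 look.py A; python3 -c "
from h import *
mv([.577,.191,.1276],89.6)"
```

```text
row cm [-2.7255 -0.0014  0.0266] rot [0.0007 0.0019 0.0016] now [0.5774 0.2183 0.1276] yaw 89.70674157659607 t 15.75 F [-0.2011  2.8722  4.9378] w 0.14977015963777482
```

Request:
apply_moves --increments '[[[-0.9,0,0,0,0,0,255],[-1.8,0,0,0,0,0,255],[-1.8,0,0,0,0,0,255]]]'

```text
time: 16.0
ee_pos: [0.5774, 0.1983, 0.1276]
tcp_rot: [-1.213, -1.205, 1.204]
ft_force: [-0.0, -3.0, 5.8]
width: 0.147
```

```bash
python3 look.py B; python3 -c "
from h import *
mv([.577,.191,.1276],89.6)"
```

```text
row cm [-0.7491 -0.0019  0.0364] rot [ 0.0006  0.     -0.0005] now [0.5774 0.1985 0.1276] yaw 89.60278807520808 t 16.15 F [-0.0596 -2.9069  5.7076] w 0.1478840339106774
```

Request:
apply_moves --increments '[[[-0.9,0,0,0,0,0,255],[-1.8,0,0,0,0,0,255],[-1.8,0,0,0,0,0,255]]]'

```text
time: 16.4
ee_pos: [0.5773, 0.1801, 0.1276]
tcp_rot: [-1.213, -1.205, 1.204]
ft_force: [-0.3, -3.4, 6.2]
width: 0.151
```

```bash
python3 look.py C; python3 -c "
from h import *
mv([.577,.191,.1276],89.6)
for k in 'ABC':
    w=cv2.resize(cv2.imread(f'pics/{k}_wrist.png')[60:310],None,fx=1.3,fy=1.2)
    globals()[k]=w
o=np.vstack([cv2.imread(f'pics/{k}_wrist.png')[85:285] for k in 'ABC']);cv2.imwrite('pics/abcw.png',o)
o=np.vstack([cv2.resize(cv2.imread(f'pics/{k}_side.png')[205:275,150:290],None,fx=4,fy=2.8,interpolation=2) for k in 'ABC']);cv2.imwrite('pics/abcs.png',o)
o=np.vstack([cv2.resize(cv2.imread(f'pics/{k}_top.png')[168:230,130:245],None,fx=5,fy=3.2,interpolation=2) for k in 'ABC']);cv2.imwrite('pics/abct.png',o)
"
```

```text
row cm [ 1.0646 -0.      0.0437] rot [ 0.0007 -0.0001 -0.0006] now [0.5774 0.1804 0.1276] yaw 89.59613925738314 t 16.55 F [-1.1323 -3.6637  6.8076] w 0.15246269896260897
```

View pics/abcw.png

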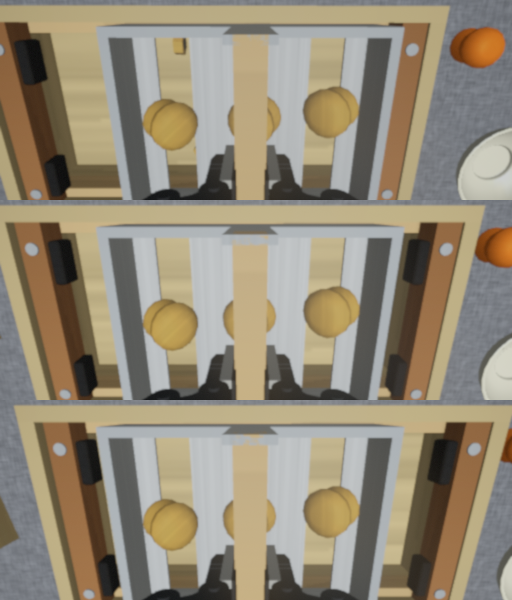

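View pics/abcs.png

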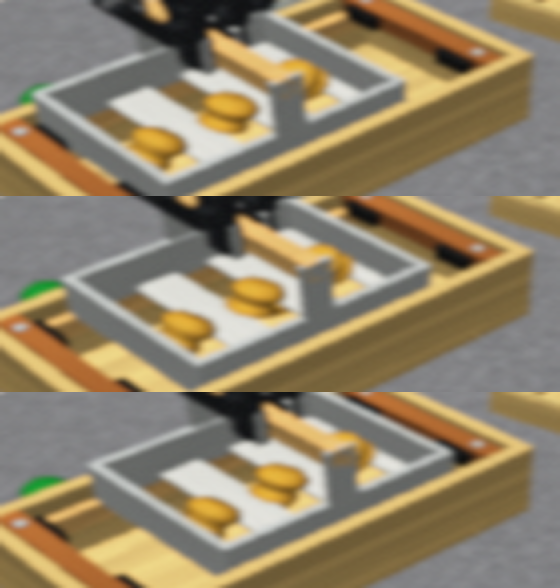

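View pics/abct.png

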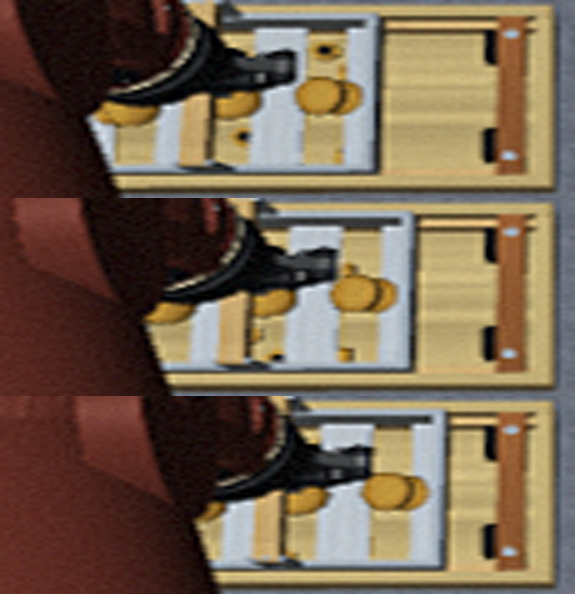

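```bash
python3 -c "
from h import *
o=np.hstack([cv2.resize(cv2.imread(f'pics/{k}_top.png')[168:222,148:213],None,fx=6,fy=6,interpolation=4) for k in 'AB']);cv2.imwrite('pics/abt.png',o);print(o.shape)
"
```

```text
(324, 780, 3)
```

View pics/abt.png

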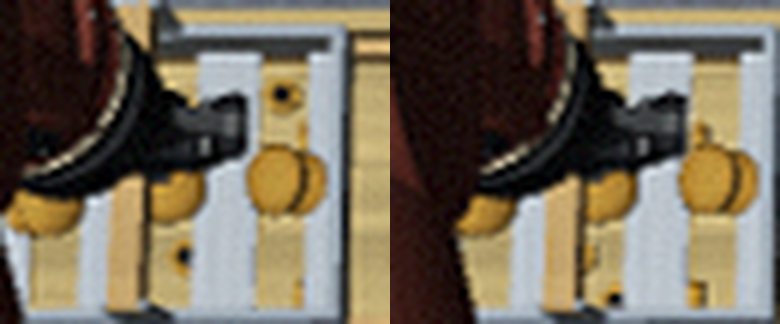

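Request:
apply_moves --increments '[[[0.9,0,0,0,0,0,255],[3.6,0,0,0,0,0,255],[0.9,0,0,0,0,0,255],[-1.8,0,0,0,0,0,255],[0.9,0,0,0,0,0,255],[3.6,0,0,0,0,0,255],[0.9,0,0,0,0,0,255],[0.9,0,0,0,0,0,255]]]'

```text
time: 17.22
ee_pos: [0.5772, 0.1894, 0.1276]
tcp_rot: [-1.212, -1.206, 1.206]
ft_force: [-2.2, -2.2, 6.8]
width: 0.15
```

Request:
apply_moves --increments '[[[-2.7,0,0,0,0,0,255],[0,0,0,0,0,0,255],[2.7,0,0,0,0,0,255],[0,0,0,0,0,0,255],[-2.7,0,0,0,0,0,255],[0,0,0,0,0,0,255],[-2.7,0,0,0,0,0,255],[-2.7,0,0,0,0,0,255]]]'

```text
time: 17.88
ee_pos: [0.5772, 0.1615, 0.1276]
tcp_rot: [-1.213, -1.205, 1.205]
ft_force: [0.1, -3.4, 6.3]
width: 0.151
```

```bash
python3 look.py D; python3 -c "
from h import *
mv([.577,.191,.1276],89.6)
k='D'
cv2.imwrite('pics/Dw.png',cv2.resize(cv2.imread(f'pics/{k}_wrist.png')[80:300,90:470],None,fx=2.1,fy=2.1,interpolation=2))
a=cv2.resize(cv2.imread(f'pics/{k}_side.png')[190:290,150:290],None,fx=5,fy=5,interpolation=4);cv2.imwrite('pics/Ds.png',a)
a=cv2.resize(cv2.imread(f'pics/{k}_top.png')[168:230,130:245],None,fx=6,fy=6,interpolation=4);cv2.imwrite('pics/Dt.png',a)
"
```

```text
row cm [ 2.8792 -0.0023  0.045 ] rot [ 0.0007 -0.0003 -0.0007] now [0.5772 0.1622 0.1276] yaw 89.58294249713484 t 18.0333 F [-0.7911 -3.8914  5.8506] w 0.1490295205358396
```

View pics/Dw.png

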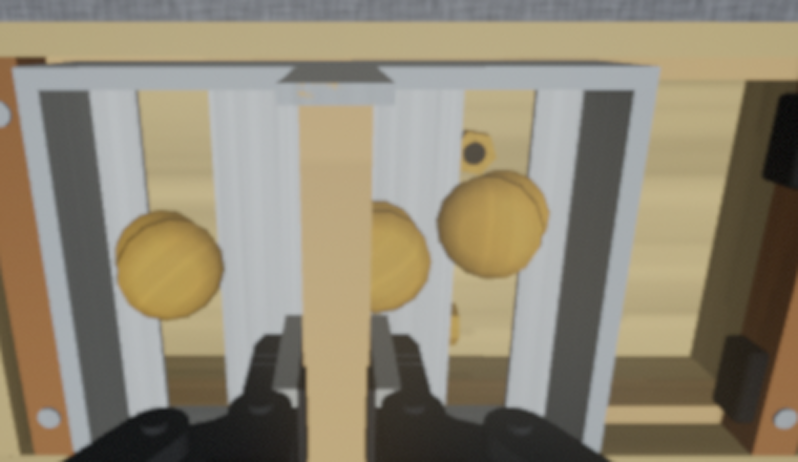

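View pics/Ds.png

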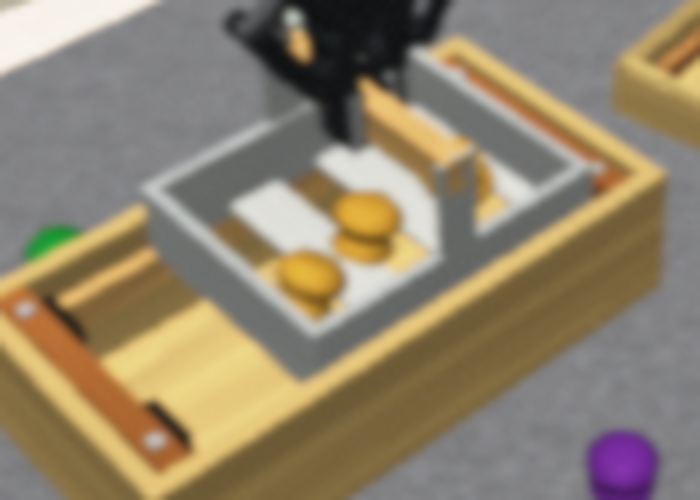

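View pics/Dt.png

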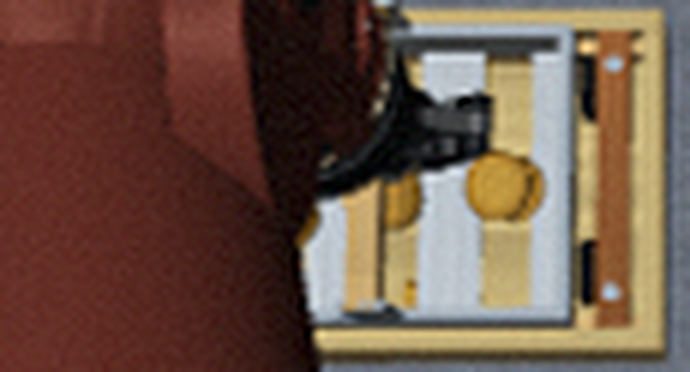

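```bash
python3 -c "
from h import *
t=dict(np.load('A_top.npz'));w=dict(np.load('D_wrist.npz'));wa=dict(np.load('A_wrist.npz'))
for n,p in dict(n1=(282,93),n2=(305,131),n3=(183,257),n4=(302,292),b3=(196,258),b2=(225,298)).items(): print(n,ray(t,[(148+p[0]/6,168+p[1]/6)],.01)[0,:2])
for p in ((475,150),(455,323)): print('Dw',ray(w,[(90+p[0]/2.1,80+p[1]/2.1)],.01)[0,:2],ray(w,[(90+p[0]/2.1,80+p[1]/2.1)],.071)[0,:2])
print('Aw',ray(wa,[(180,130)],.01)[0,:2],ray(wa,[(180,130)],.071)[0,:2])
"
```

```text
n1 [0.6292 0.1726]
n2 [0.6094 0.1605]
n3 [0.5451 0.2208]
n4 [0.5269 0.1604]
b3 [0.5446 0.2142]
b2 [0.5242 0.1991]
Dw [0.5476 0.2222] [0.536  0.2081]
Dw [0.6306 0.218 ] [0.5995 0.2049]
Aw [0.5278 0.159 ] [0.5208 0.1733]
```

The floor positions give six distinct nuts: (.629,.173), (.609,.160), (.546,.221), (.527,.160), (.524,.199) and (.631,.218). The lands are empty and all three knobs are in the sieve. Next I'll measure the tray accurately by fitting lines to its contour.

```bash
cat > tray.py <<'E'
from h import *
import sys
def cont(img,box,f=8):
    x0,y0,x1,y1=box
    a=cv2.resize(img[y0:y1,x0:x1],None,fx=f,fy=f,interpolation=cv2.INTER_CUBIC).astype(int)
    m=((a[...,2]-a[...,0])>22).astype(np.uint8)*255
    m=cv2.morphologyEx(m,cv2.MORPH_CLOSE,np.ones((25,25)))
    c=max(cv2.findContours(m,cv2.RETR_EXTERNAL,cv2.CHAIN_APPROX_NONE)[0],key=cv2.contourArea)
    return (c[:,0,:]+.5)/f-.5+[x0,y0],a
def side_lines(cam,C,zs):
    """fit 4 contour sides; zs=[z(+x edge), z(-y), z(-x), z(+y)]"""
    q=cv2.boxPoints(cv2.minAreaRect(C.astype(np.float32)))
    e=cv2.approxPolyN(C.astype(np.float32).reshape(-1,1,2),4,ensure_convex=True)[0] if 1 else q
    e=e.reshape(-1,2).astype(float);W=ray(cam,e,.02);ctr=W.mean(0)
    out={}
    for i in range(4):
        a,b=e[i],e[(i+1)%4];L=np.linalg.norm(b-a);d=(b-a)/L;n=np.array([-d[1],d[0]])
        t=(C-a)@d;r=(C-a)@n;s=(abs(r)<1.5)&(t>.15*L)&(t<.85*L)
        mid=(W[i]+W[(i+1)%4])/2-ctr
        k=(0 if mid[0]>0 else 2) if abs(mid[0])>abs(mid[1]) else (3 if mid[1]>0 else 1)
        P=ray(cam,C[s],zs[k])[:,:2];m=P.mean(0);v=np.linalg.svd(P-m)[2][0]
        out[k]=(m,v,s.sum())
    return out
if __name__=="__main__":
    cam=dict(np.load('D_top.npz'));img=cv2.imread('pics/top0.png')
    C,a=cont(img,(255,165,360,245))
    o=side_lines(cam,C,[.041,.041,0,0])
    ang=[]
    for k,(m,v,n) in sorted(o.items()):
        A=np.degrees(np.arctan2(v[1],v[0]))%180; A=A-90 if k in(0,2) else (A if A<90 else A-180)
        ang.append(A);print(k,m,A,n)
    yaw=np.radians(np.mean(ang));ex=np.array([np.cos(yaw),np.sin(yaw)]);ey=np.array([-ex[1],ex[0]])
    hx=[o[0][0]@ex,o[2][0]@ex];hy=[o[1][0]@ey,o[3][0]@ey]
    print("yaw",np.degrees(yaw),"dx",hx[0]-hx[1],"dy",hy[1]-hy[0],"centre",ex*np.mean(hx)+ey*np.mean(hy))
E
python3 tray.py
```

```text
0 [ 0.6338 -0.1517] 9.075168922765428 367
1 [ 0.568  -0.2628] 9.09287783993847 303
2 [ 0.4746 -0.1848] 9.167371501349862 377
3 [ 0.541  -0.0694] 9.28157233271233 306
yaw 9.154247649191522 dx 0.1624709939011803 dy 0.19527271519313638 centre [ 0.5539 -0.1662]
```

Run:
```python
from tray import *
cam=dict(np.load('D_side.npz'));img=cv2.imread('pics/D_side.png')
cv2.imwrite('pics/Dsfull.png',img)
C,a=cont(img,(262,165,365,240))
o=side_lines(cam,C,[.041,.041,0,0])
for k,(m,v,n) in sorted(o.items()):
    A=np.degrees(np.arctan2(v[1],v[0]))%180; A=A-90 if k in(0,2) else (A if A<90 else A-180)
    print(k,m,A,n)
yaw=np.radians(9.15);ex=np.array([np.cos(yaw),np.sin(yaw)]);ey=np.array([-ex[1],ex[0]])
hx=[o[0][0]@ex,o[2][0]@ex];hy=[o[1][0]@ey,o[3][0]@ey]
print("dx",hx[0]-hx[1],"dy",hy[1]-hy[0],"centre",ex*np.mean(hx)+ey*np.mean(hy))
```

```text
0 [ 0.6232 -0.0911] 9.683476519882035 213
1 [ 0.5552 -0.265 ] 9.014946452006063 288
2 [ 0.4778 -0.2022] 9.38910287792227 252
3 [0.5202 0.0171] 51.31092119862646 83
dx 0.16126449776185947 dy 0.2840595450799497 centre [ 0.5466 -0.1225]
```

View pics/Dsfull.png

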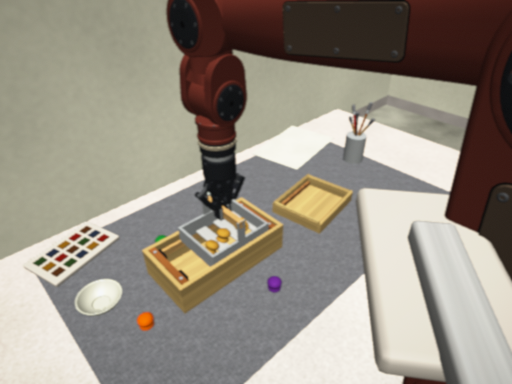

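Run:
```python
from tray import *
cam=dict(np.load('D_side.npz'));img=cv2.imread('pics/D_side.png')
img[216:,:289]=80;img[:,:270]=80
C,a=cont(img,(262,165,365,240))
o=side_lines(cam,C,[.041,.041,0,0])
for k,(m,v,n) in sorted(o.items()):
    A=np.degrees(np.arctan2(v[1],v[0]))%180; A=A-90 if k in(0,2) else (A if A<90 else A-180)
    print(k,m,A,n)
yaw=np.radians(9.15);ex=np.array([np.cos(yaw),np.sin(yaw)]);ey=np.array([-ex[1],ex[0]])
hx=[o[0][0]@ex,o[2][0]@ex];hy=[o[1][0]@ey,o[3][0]@ey]
print("dx",hx[0]-hx[1],"dy",hy[1]-hy[0],"centre",ex*np.mean(hx)+ey*np.mean(hy))
```

```text
0 [ 0.6291 -0.127 ] 9.204558955341824 254
1 [ 0.5552 -0.265 ] 9.014946452006063 288
2 [ 0.4774 -0.1999] 9.384941466456667 259
3 [ 0.5504 -0.0677] 9.1277853910737 279
dx 0.16138677555638947 dy 0.1956035745014577 centre [ 0.5537 -0.1662]
```

Run:
```python
from h import *
c=dict(np.load('D_side.npz'))
f=lambda x,y:((x+.5)/5-.5+150,(y+.5)/5-.5+190)
P=ray(c,[f(143,190),f(316,337),f(593,165)],.102);print(P,'diag centre',(P[0]+P[2])/2, np.linalg.norm(P[0]-P[1]),np.linalg.norm(P[1]-P[2]))
t=dict(np.load('D_top.npz'))
g=lambda x,y:((x+.5)/6-.5+130,(y+.5)/6-.5+168)
P=ray(t,[g(573,27),g(571,322)],.102);print('top -y rim corners',P,'centre',P.mean(0)+[0,.087,0], ctrl.get_state()['ee_pos'])
```

```text
[[0.644  0.2474 0.102 ]
 [0.5062 0.2472 0.102 ]
 [0.5056 0.0739 0.102 ]] diag centre [0.5748 0.1607 0.102 ] 0.13777237104704892 0.17323293813478557
top -y rim corners [[0.6432 0.0737 0.102 ]
 [0.504  0.0738 0.102 ]] centre [0.5736 0.1607 0.102 ] [0.5772 0.1622 0.1276]
```

The two cameras agree on the tray: centre (.5538, −.1662), yaw 9.15°. They also agree on the sieve-to-TCP offset, so the TCP target is about (.5565, −.1642) with tool yaw 99.1°. Lifting slowly now.

Request:
apply_moves --increments '[[[0,-0.2,0,0,0,0,255],[0,-0.5,0,0,0,0,255],[0,-1.0,0,0,0,0,255],[0,-1.6,0,0,0,0,255],[0,-2.4,0,0,0,0,255],[0,-3.2,0,0,0,0,255],[0,-4.1,0,0,0,0,255],[0,-5.0,0,0,0,0,255]]]'

```text
time: 18.7
ee_pos: [0.5771, 0.1628, 0.1784]
tcp_rot: [-1.213, -1.205, 1.204]
ft_force: [0.4, -0.1, -6.2]
width: 0.148
```

Request:
apply_moves --increments '[[[0,-0.7,0,0,0,0,255],[0,-1.2,0,0,0,0,255],[0,-1.3,0,0,0,0,255],[0,-1.3,0,0,0,0,255]]]'

```text
time: 19.03
ee_pos: [0.5772, 0.1627, 0.1906]
tcp_rot: [-1.213, -1.205, 1.204]
ft_force: [0.3, -0.6, -7.9]
width: 0.148
```

```bash
python3 look.py E; python3 -c "
from h import *
mv([.5565,-.1642,.19],99.1)
k='E'
a=cv2.resize(cv2.imread(f'pics/{k}_side.png')[150:300,130:300],None,fx=4,fy=4,interpolation=4);cv2.imwrite('pics/Es.png',a)
cv2.imwrite('pics/Ew.png',cv2.resize(cv2.imread(f'pics/{k}_wrist.png'),None,fx=1.5,fy=1.5,interpolation=2))
"
```

```text
row cm [-32.699   -0.0372   1.7924] rot [-0.001  -0.1657 -0.0001] now [0.5767 0.1627 0.1896] yaw 89.6065073784329 t 19.1833 F [ 0.0852  0.9037 -7.5151] w 0.15142779969663897
```

View pics/Es.png

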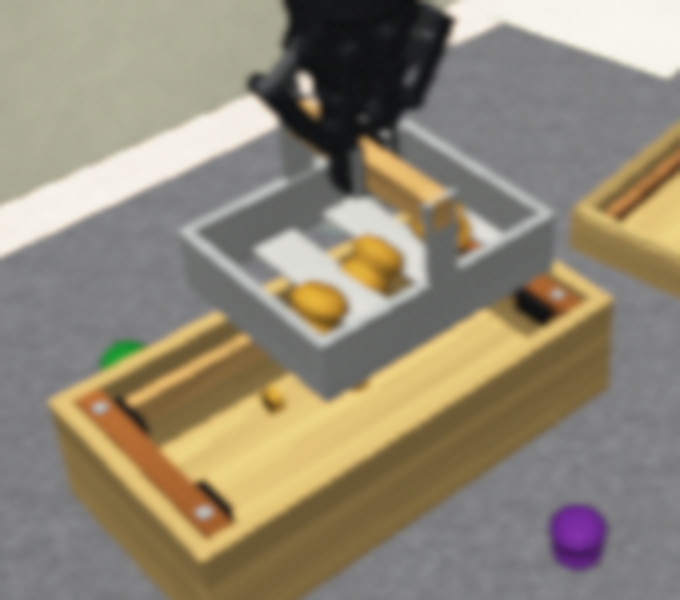

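View pics/Ew.png

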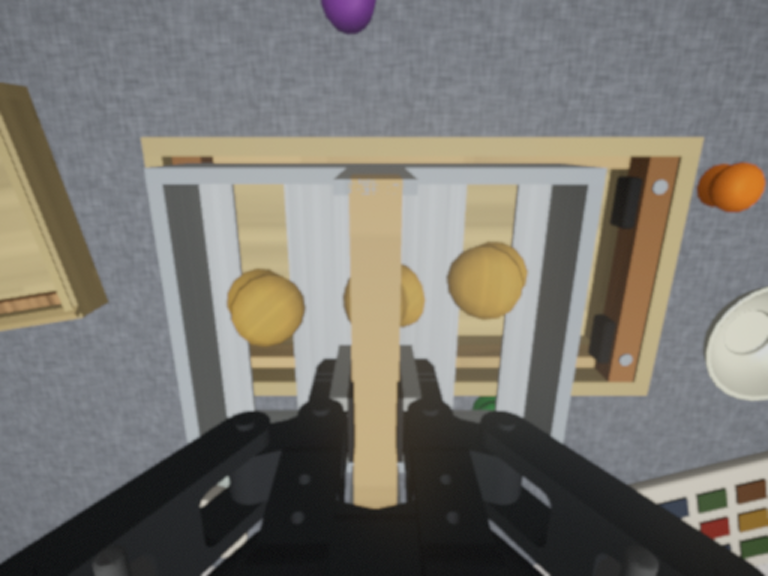

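The sieve is lifted clear and the side view shows the three knobs in it and nuts on the box floor at (273,398) and (360,382). Carrying gently to the tray.

Request:
apply_moves --increments '[[[-0.2,0,0,0,0,0,255],[-0.7,0,0,0,0,0,255],[-1.5,0,0,0,0,0,255],[-2.6,0,0,0,0,0,255],[-3.9,0,0,0,0,0,255],[-5.4,0,0,0,0,0,255],[-7.0,0,0,0,0,0,255],[-8.6,0,0,0,0,0,255]]]'

```text
time: 19.85
ee_pos: [0.5763, 0.0748, 0.1902]
tcp_rot: [-1.213, -1.204, 1.204]
ft_force: [0.0, -0.1, -7.6]
width: 0.15
```

Request:
apply_moves --increments '[[[-1.6,0,0,0,0,0,255],[-3.2,0,0.1,0,0,0,255],[-4.8,0,0.3,0,0,0,255],[-6.4,0,0.5,0,0,0,255],[-8.0,0,0.7,0,0,0,255],[-9.6,0,0.9,0,0,0,255],[-11.2,0,1.1,0,0,0,255],[-12.8,0,1.3,0,0,0,255]]]'

```text
time: 20.52
ee_pos: [0.562, -0.0532, 0.1903]
tcp_rot: [-1.213, -1.203, 1.204]
ft_force: [0.4, 0.7, -7.3]
width: 0.15
```

Request:
apply_moves --increments '[[[-1.6,0,0.2,0,-0.02,0,255],[-3.2,0,0.4,0,-0.04,0,255],[-4.8,0,0.5,0,-0.06,0,255],[-6.3,0,0.5,0,-0.08,0,255],[-7.7,0,0.5,0,-0.1,0,255],[-8.9,0,0.5,0,-0.12,0,255],[-9.8,0,0.5,0,-0.14,0,255],[-10.4,0,0.5,0,-0.155,0,255]]]'

```text
time: 21.18
ee_pos: [0.5562, -0.1573, 0.1902]
tcp_rot: [-1.136, -1.317, 1.318]
ft_force: [-0.2, 0.8, -7.2]
width: 0.151
```

Request:
apply_moves --increments '[[[-0.3,0,0,0,-0.01,0,255],[-0.5,0,0,0,-0.01,0,255],[-0.5,0,0,0,-0.01,0,255],[-0.5,0,0,0,-0.01,0,255],[-0.5,0,0,0,-0.01,0,255]]]'

```text
time: 21.6
ee_pos: [0.5576, -0.1596, 0.1902]
tcp_rot: [-1.13, -1.325, 1.325]
ft_force: [-0.8, -0.3, -6.8]
width: 0.144
```

```bash
python3 look.py F; python3 -c "
from h import *
mv([.5565,-.1642,.125],99.1)
k='F'
cv2.imwrite('pics/Fs.png',cv2.resize(cv2.imread(f'pics/{k}_side.png')[110:270,200:400],None,fx=3.5,fy=3.5,interpolation=4))
cv2.imwrite('pics/Ft.png',cv2.resize(cv2.imread(f'pics/{k}_top.png')[140:260,230:380],None,fx=5,fy=5,interpolation=4))
cv2.imwrite('pics/Fw.png',cv2.resize(cv2.imread(f'pics/{k}_wrist.png'),None,fx=1.5,fy=1.5,interpolation=2))
"
```

```text
row cm [-0.4252  6.5266  0.1792] rot [ 0.     -0.0002 -0.0001] now [ 0.5576 -0.1597  0.1903] yaw 99.09079955655042 t 21.75 F [-0.1546 -0.0443 -7.0192] w 0.15217804763101836
```

View pics/Fs.png

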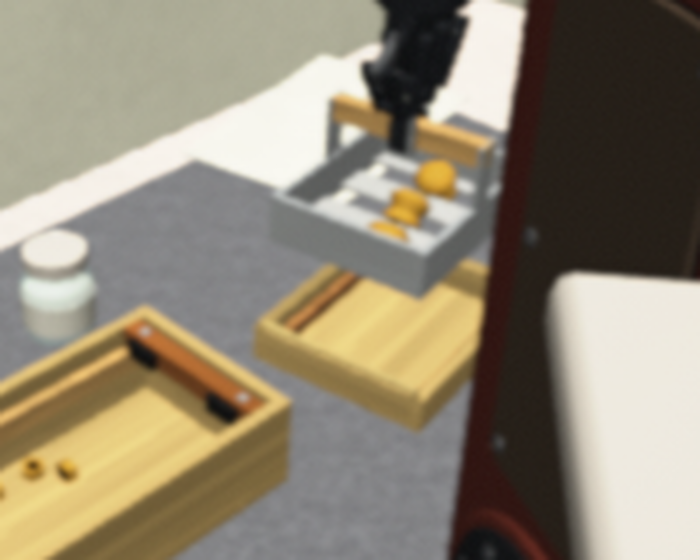

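View pics/Ft.png

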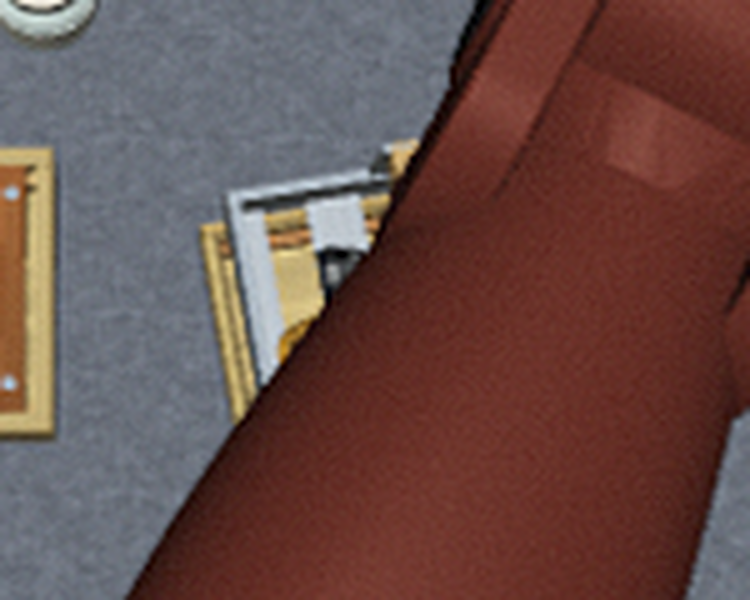

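View pics/Fw.png

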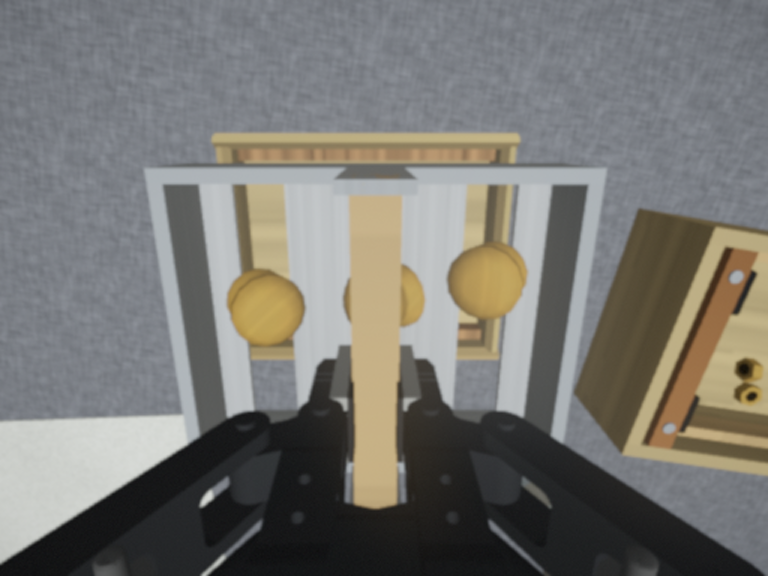

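Run:
```python
from h import *
w=dict(np.load('F_wrist.npz'))
g=lambda x,y:((x+.5)/1.5-.5,(y+.5)/1.5-.5)
T=ray(w,[g(213,136),g(520,136)],.041);print(T,np.linalg.norm(T[0]-T[1]))
T2=ray(w,[g(216,148),g(517,148)],.034);print('inner?',T2)
S=ray(w,[g(146,170),g(606,170)],.1653);print(S,np.linalg.norm(S[0]-S[1]))
a=np.radians(99.1);ex=np.array([np.cos(a),np.sin(a),0])
print('tray along tool x',(T.mean(0)-S.mean(0))@ex)
H=ray(w,[g(345,220),g(402,220)],.2193);print(H,np.linalg.norm(H[0]-H[1]),(T.mean(0)-H.mean(0))@ex)
M=R.from_rotvec(ctrl.get_state()['tcp_rot']).as_matrix();print(M)
# predicted tray -x wall corners from top/side estimate projected in wrist
y=np.radians(9.15);Rm=np.array([[np.cos(y),-np.sin(y)],[np.sin(y),np.cos(y)]])
P=[np.r_[Rm@[sx*.082,sy*.099]+[.5538,-.1662],.041] for sx,sy in((-1,-1),(-1,1),(1,1),(1,-1))]
print(proj(w,P)*1.5)
```

```text
[[ 0.4918 -0.2744  0.041 ]
 [ 0.4611 -0.0809  0.041 ]] 0.19588631782104343
inner? [[ 0.4994 -0.2745  0.034 ]
 [ 0.4682 -0.0787  0.034 ]]
[[ 0.5026 -0.2551  0.1653]
 [ 0.4756 -0.0847  0.1653]] 0.17248682265214688
tray along tool x -0.005620960326356217
[[ 0.4999 -0.1767  0.2193]
 [ 0.4975 -0.1619  0.2193]] 0.015004010959631766 -0.004700082898608681
[[-0.158   0.     -0.9874]
 [ 0.9874 -0.0001 -0.158 ]
 [-0.0001 -1.     -0.    ]]
[[208.827  129.723 ]
 [520.467  129.0515]
 [498.3335 360.2604]
 [235.0052 360.9283]]
```

The wrist, top and side estimates agree within about 1 mm on the remaining correction: about −4.8 mm along tool x and +1.8 mm along tool z. Descending.

Request:
apply_moves --increments '[[[-0.2,0.2,0.1,0,0,0,255],[-0.48,0.8,0.18,0,0,0,255],[-0.48,1.7,0.18,0,0,0,255],[-0.48,2.8,0.18,0,0,0,255],[-0.48,3.9,0.18,0,0,0,255],[-0.48,4.9,0.18,0,0,0,255],[-0.48,5.7,0.18,0,0,0,255],[-0.48,6.1,0.18,0,0,0,255]]]'

```text
time: 22.42
ee_pos: [0.5557, -0.1646, 0.1271]
tcp_rot: [-1.128, -1.324, 1.325]
ft_force: [-0.8, 0.6, -7.4]
width: 0.144
```

Request:
apply_moves --increments '[[[0,0.4,0,0,0,0,255],[0,0.6,0,0,0,0,255],[0,0.6,0,0,0,0,255],[0,0.6,0,0,0,0,255]]]'

```text
time: 22.75
ee_pos: [0.5568, -0.1652, 0.1237]
tcp_rot: [-1.131, -1.325, 1.325]
ft_force: [0.1, -0.4, -6.8]
width: 0.15
```

```bash
python3 look.py G; python3 -c "
from h import *
mv([.5565,-.1642,.0876],99.1)
k='G'
cv2.imwrite('pics/Gs.png',cv2.resize(cv2.imread(f'pics/{k}_side.png')[150:250,250:350],None,fx=5.5,fy=5.5,interpolation=4))
cv2.imwrite('pics/Gw.png',cv2.resize(cv2.imread(f'pics/{k}_wrist.png'),None,fx=1.5,fy=1.5,interpolation=2))
"
```

```text
row cm [0.1139 3.6192 0.0177] rot [ 0.0007 -0.0006 -0.0006] now [ 0.5568 -0.1653  0.1238] yaw 99.06398759108626 t 22.9 F [ 0.2772 -0.9294 -7.3973] w 0.146482663783657
```

View pics/Gs.png

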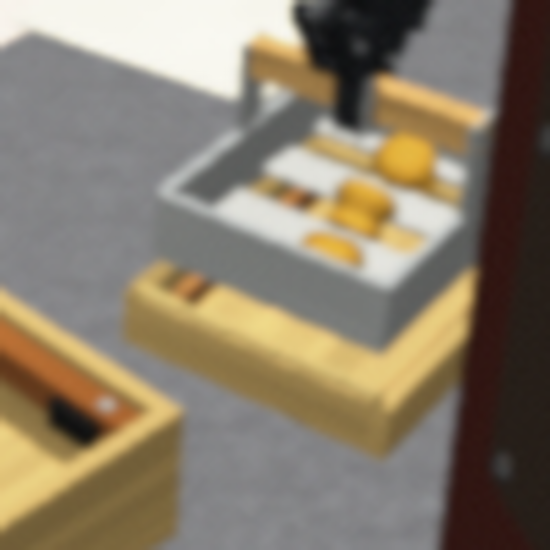

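View pics/Gw.png

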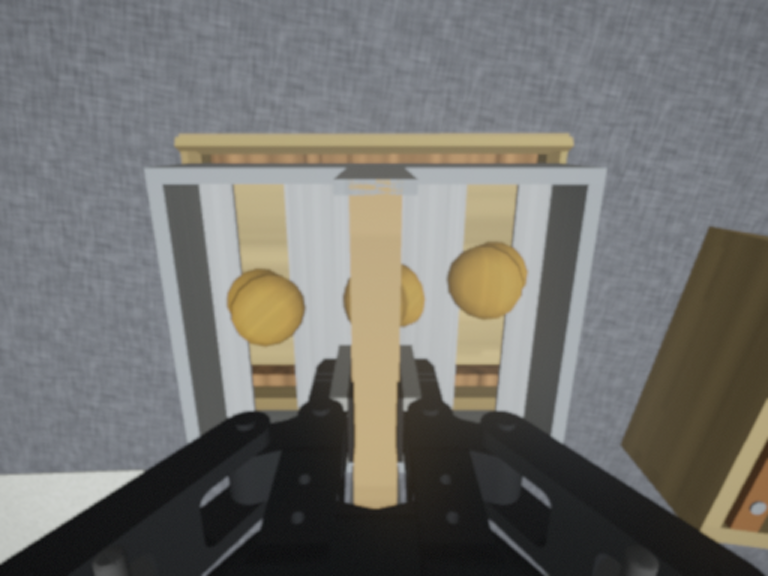

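Run:
```python
from h import *
w=dict(np.load('G_wrist.npz'))
g=lambda x,y:((x+.5)/1.5-.5,(y+.5)/1.5-.5)
T=ray(w,[g(175,136),g(573,136)],.041)
S=ray(w,[g(146,170),g(606,170)],.0988)
a=np.radians(99.1);ex=np.array([np.cos(a),np.sin(a),0]);ez=np.array([-np.sin(a),np.cos(a),0])
d=T.mean(0)-S.mean(0);print(np.linalg.norm(T[0]-T[1]),np.linalg.norm(S[0]-S[1]),d@ex,d@ez)
i=cv2.imread('pics/G_wrist.png')
for u in (150,250,340): print(u,[tuple(i[r,u]) for r in range(84,116)])
```

```text
0.1959758437369216 0.17233745645146673 -0.0007976526929285971 0.0127904433959911
150 [(np.uint8(133), np.uint8(127), np.uint8(124)), (np.uint8(131), np.uint8(125), np.uint8(122)), (np.uint8(130), np.uint8(124), np.uint8(121)), (np.uint8(130), np.uint8(126), np.uint8(124)), (np.uint8(130), np.uint8(137), np.uint8(139)), (np.uint8(129), np.uint8(154), np.uint8(163)), (np.uint8(128), np.uint8(166), np.uint8(178)), (np.uint8(127), np.uint8(169), np.uint8(183)), (np.uint8(126), np.uint8(170), np.uint8(184)), (np.uint8(125), np.uint8(170), np.uint8(183)), (np.uint8(125), np.uint8(170), np.uint8(184)), (np.uint8(123), np.uint8(168), np.uint8(182)), (np.uint8(118), np.uint8(161), np.uint8(175)), (np.uint8(104), np.uint8(143), np.uint8(157)), (np.uint8(91), np.uint8(124), np.uint8(138)), (np.uint8(88), np.uint8(119), np.uint8(133)), (np.uint8(87), np.uint8(118), np.uint8(132)), (np.uint8(88), np.uint8(120), np.uint8(135)), (np.uint8(89), np.uint8(121), np.uint8(141)), (np.uint8(91), np.uint8(123), np.uint8(150)), (np.uint8(91), np.uint8(124), np.uint8(153)), (np.uint8(91), np.uint8(124), np.u
[... 2778 characters left out ...]
p.uint8(94), np.uint8(127), np.uint8(145)), (np.uint8(103), np.uint8(139), np.uint8(163)), (np.uint8(111), np.uint8(150), np.uint8(182)), (np.uint8(113), np.uint8(153), np.uint8(187)), (np.uint8(113), np.uint8(153), np.uint8(187)), (np.uint8(113), np.uint8(153), np.uint8(186)), (np.uint8(113), np.uint8(151), np.uint8(184)), (np.uint8(107), np.uint8(137), np.uint8(165)), (np.uint8(99), np.uint8(111), np.uint8(123)), (np.uint8(104), np.uint8(106), np.uint8(106)), (np.uint8(134), np.uint8(133), np.uint8(130)), (np.uint8(165), np.uint8(163), np.uint8(158)), (np.uint8(180), np.uint8(177), np.uint8(172)), (np.uint8(182), np.uint8(179), np.uint8(174)), (np.uint8(182), np.uint8(179), np.uint8(174))]
```

Alignment is within 1 mm. Descending into the lead-in and watching the force.

Request:
apply_moves --increments '[[[0,0.4,0.05,0,0,0,255],[0,0.8,0.05,0,0,0,255],[0,1.2,0.05,0,0,0,255],[0,1.5,0.05,0,0,0,255],[0,1.7,0.05,0,0,0,255],[0,1.9,0.05,0,0,0,255],[0,2.1,0.05,0,0,0,255],[0,2.1,0.05,0,0,0,255]]]'

```text
time: 23.57
ee_pos: [0.5558, -0.1651, 0.1018]
tcp_rot: [-1.13, -1.325, 1.325]
ft_force: [0.1, -0.3, -6.8]
width: 0.149
```

Request:
apply_moves --increments '[[[0,0.15,0,0,0,0,255],[0,0.3,0,0,0,0,255],[0,0.45,0,0,0,0,255],[0,0.45,0,0,0,0,255]]]'

```text
time: 23.9
ee_pos: [0.5559, -0.1651, 0.0973]
tcp_rot: [-1.13, -1.325, 1.325]
ft_force: [0.4, 0.9, -6.5]
width: 0.148
```

Past the lead-in with no contact. Continuing down to the cork.

Request:
apply_moves --increments '[[[0,0.15,0,0,0,0,255],[0,0.3,0,0,0,0,255],[0,0.45,0,0,0,0,255],[0,0.6,0,0,0,0,255],[0,0.7,0,0,0,0,255],[0,0.7,0,0,0,0,255]]]'

```text
time: 24.4
ee_pos: [0.5559, -0.1651, 0.0904]
tcp_rot: [-1.13, -1.325, 1.325]
ft_force: [0.5, 0.1, -7.5]
width: 0.148
```

Request:
apply_moves --increments '[[[0,0.1,0,0,0,0,255],[0,0.15,0,0,0,0,255],[0,0.2,0,0,0,0,255],[0,0.2,0,0,0,0,255]]]'

```text
time: 24.73
ee_pos: [0.556, -0.1652, 0.0886]
tcp_rot: [-1.13, -1.325, 1.325]
ft_force: [0.2, -0.1, -6.9]
width: 0.144
```

Request:
apply_moves --increments '[[[0,0.05,0,0,0,0,255],[0,0.1,0,0,0,0,255],[0,0.1,0,0,0,0,255]]]'

```text
time: 24.98
ee_pos: [0.556, -0.1652, 0.0876]
tcp_rot: [-1.13, -1.325, 1.325]
ft_force: [-0.4, 0.3, -7.0]
width: 0.15
```

Request:
apply_moves --increments '[[[0,0.05,0,0,0,0,255],[0,0.1,0,0,0,0,255],[0,0.1,0,0,0,0,255]]]'

```text
time: 25.23
ee_pos: [0.5563, -0.1653, 0.0876]
tcp_rot: [-1.131, -1.325, 1.325]
ft_force: [-2.7, 2.1, 2.2]
width: 0.148
```

Seated at exactly the expected height (TCP 0.0876), with the load taken over by the cork. Releasing and retreating upward.

Request:
apply_moves --increments '[[[0,0,0,0,0,0,220],[0,0,0,0,0,0,180],[0,0,0,0,0,0,130],[0,0,0,0,0,0,80],[0,0,0,0,0,0,40],[0,0,0,0,0,0,0],[0,0,0,0,0,0,0],[0,0,0,0,0,0,0]]]'

```text
time: 25.9
ee_pos: [0.5561, -0.1652, 0.0867]
tcp_rot: [-1.13, -1.325, 1.325]
ft_force: [-0.5, -0.1, 0.2]
width: 0.996
```

```bash
python3 look.py H; python3 -c "
from h import *
mv([.5565,-.1642,.0876],99.1)
k='H'
cv2.imwrite('pics/Hs.png',cv2.resize(cv2.imread(f'pics/{k}_side.png')[150:250,250:350],None,fx=5.5,fy=5.5,interpolation=4))
cv2.imwrite('pics/Hw.png',cv2.resize(cv2.imread(f'pics/{k}_wrist.png'),None,fx=1.5,fy=1.5,interpolation=2))
"
```

```text
row cm [ 0.0923 -0.0902 -0.0625] rot [-0.     -0.0006 -0.0001] now [ 0.556  -0.1652  0.0867] yaw 99.06428752297064 t 26.05 F [-0.0483  0.8775  0.268 ] w 1.0044796683005255
```

View pics/Hw.png

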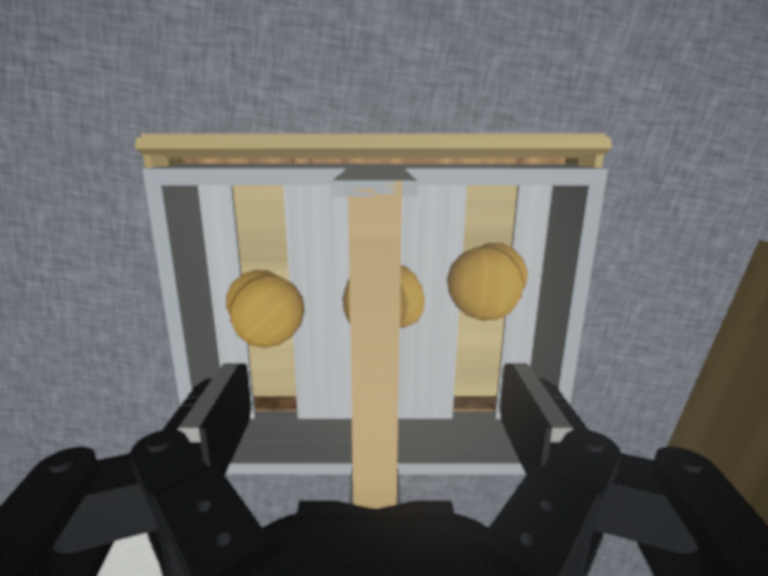

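Released: the fingers are clear of the bar, the sieve is in the tray and three knobs are visible. Retreating straight up.

Request:
apply_moves --increments '[[[0,-1,0,0,0,0,0],[0,-3,0,0,0,0,0],[0,-6,0,0,0,0,0],[0,-9,0,0,0,0,0],[0,-12,0,0,0,0,0],[0,-14,0,0,0,0,0],[0,-15,0,0,0,0,0],[0,-15,0,0,0,0,0]]]'

```text
time: 26.72
ee_pos: [0.557, -0.1658, 0.2398]
tcp_rot: [-1.135, -1.326, 1.325]
ft_force: [0.4, -1.5, -0.1]
width: 0.998
```

Request:
apply_moves --increments '[[[4,0,0,0,0,0,0],[8,0,0,0,0,0,0],[12,0,0,0,0,0,0],[16,0,0,0,0,0,0],[20,0,0,0,0,0,0],[23,0,0,0,0,0,0],[25,0,0,0,0,0,0],[25,0,0,0,0,0,0]]]'

```text
time: 27.38
ee_pos: [0.5151, 0.0852, 0.2352]
tcp_rot: [-1.126, -1.326, 1.328]
ft_force: [-0.3, -0.0, -0.5]
width: 1.003
```

```bash
python3 look.py I; python3 -c "
from h import *
s=ctrl.get_state();print(s['ee_pos'],s['time'],s['ft_force'])
k='I'
cv2.imwrite('pics/Is.png',cv2.resize(cv2.imread(f'pics/{k}_side.png')[150:300,150:370],None,fx=3.6,fy=3.6,interpolation=4))
cv2.imwrite('pics/It.png',cv2.resize(cv2.imread(f'pics/{k}_top.png')[155:245,255:365],None,fx=6.5,fy=6.5,interpolation=4))
"
```

```text
[0.5163 0.0815 0.2355] 27.5333 [ 0.221  -0.178  -0.6327]
```

View pics/Is.png

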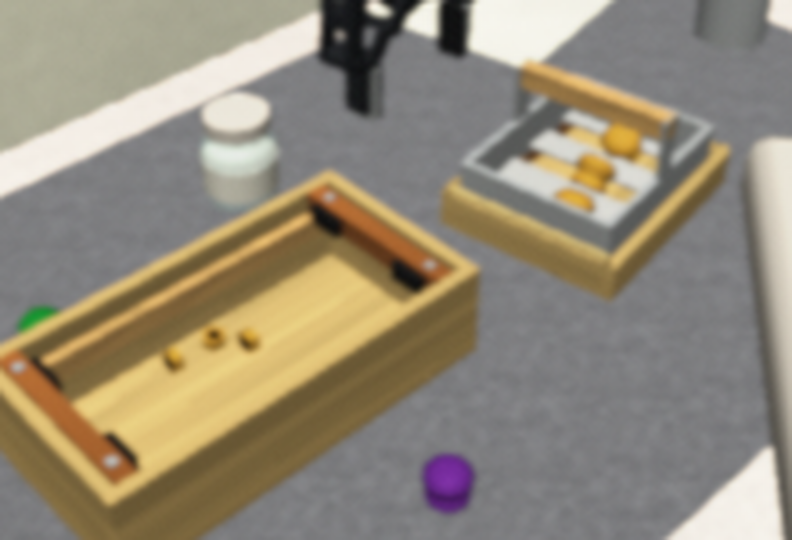

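View pics/It.png

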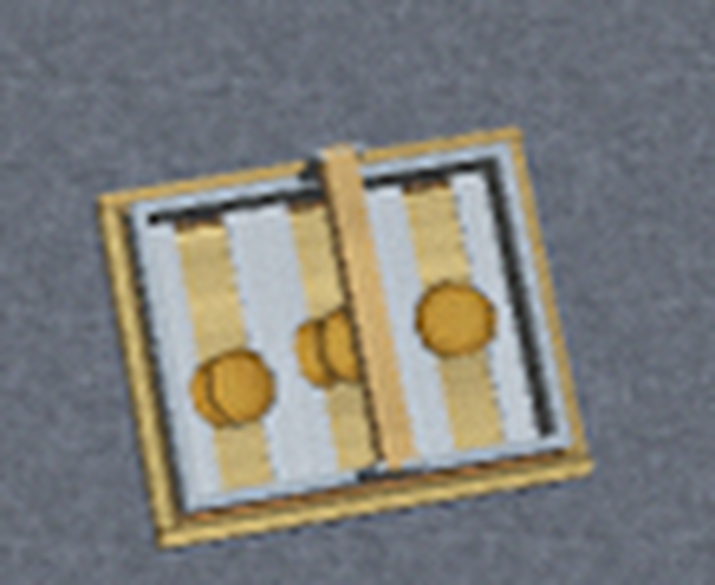

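View pics/I_wrist.png

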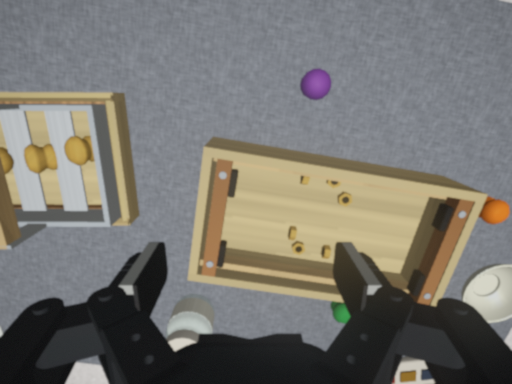

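The wrist view shows all six nuts in the box, at (305,180), (333,182), (344,199), (293,233), (298,247) and (326,252). One last check that the sieve is home.

Run:
```python
from h import *
t=dict(np.load('I_top.npz'))
P=ray(t,[((x+.5)/6.5-.5+255,(y+.5)/6.5-.5+155) for x,y in((130,206),(511,143),(571,440),(187,512))],.062)
print(P.mean(0),[np.linalg.norm(P[i]-P[(i+1)%4]).round(4) for i in range(4)])
ctrl.sign_off()
```

```text
[ 0.5548 -0.1658  0.062 ] [np.float64(0.1755), np.float64(0.1362), np.float64(0.1736), np.float64(0.139)]
the job is handed in; nothing more can be done
```

The sieve is in the rest tray with all three knobs in it, the six nuts are in the catch box, and the job is handed in. It took about 27.5 s of the 61 s allowed; signing off gave no verdict.

- **Stops:** I gripped the sieve by its handle and slid it to the left buffer at y ≈ 0.223, then to the right one at y ≈ 0.159. The wrist force reached about 8 N at each end, taken after stopping.
- **Shaking:** I shook it briskly to within about 5 mm of each stop. I lifted it only after finding six separate nuts on the box floor.
- **Placing:** It met no side resistance going into the tray. It touched down at the expected height, within about 0.1 mm, and I opened the gripper there and backed away.
- **Last checks:** All six nuts show in the box and all three knobs in the sieve, and the sieve's centre is about 1 mm from the measured tray centre. I saw no sign that the pot, jar or dish was touched, but I did not measure their positions afterwards.
- **Disagreements:** The camera and arm positions differed by 1.5–3 mm, so I worked from relative measurements. The knobs look tilted in their slots since the shaking, but they are still inside the sieve.
- **Not measured:** I did not see the peak forces during the shaking, because force is only reported at the end of each move. Those end readings went up to about 17 N.

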